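# Grade slide cases by their spring catches and stack the sound ones

### The job

Four or five closed slide cases stand on the bench, one or two of them with a worn catch: under the same ordinary squeeze a worn button sinks right in, a sound one gives only a little. Find out which are which, build the sound cases into one square, upright column on the low stand, lids up and edges lined up with the stand, finished with the flat cover squarely on top, and lay the worn ones flat, lids up, in the repair tray. Do not knock over the glass jar beside them.

Things in the scene. Friction and masses are not known exactly. Their poses are not given: they have to be found in the camera images.
- case_a_mid (a point): Closed slide case (may be absent), 110 mm long (x), 48 wide (y), 40 high (z), 140-280 g, white lid on grey base, all alike; this point is its centre, 20 mm above its underside. On its +y side a steel catch button 18 mm square stands out 11 mm, centred 30 mm towards +x and 4 mm above the centre. It springs in along -y by up to 9 mm. The middle can be gripped across the 48 mm clear of the button.
- case_a: The same case, origin at the centre of its underside, axes as its centre point, z up through the lid. Squeezed between button and opposite side, a sound catch gives 2 mm at 20 N, 5 mm at 40 N (57, 54 mm over all, 59 unsqueezed); a worn catch goes in the whole 9 mm under 10 N (50 mm over all).
- case_b_mid (a point): Closed slide case (may be absent), 110 mm long (x), 48 wide (y), 40 high (z), 140-280 g, white lid on grey base, all alike; this point is its centre, 20 mm above its underside. On its +y side a steel catch button 18 mm square stands out 11 mm, centred 30 mm towards +x and 4 mm above the centre. It springs in along -y by up to 9 mm. The middle can be gripped across the 48 mm clear of the button.
- case_b: The same case, origin at the centre of its underside, axes as its centre point, z up through the lid. Squeezed between button and opposite side, a sound catch gives 2 mm at 20 N, 5 mm at 40 N (57, 54 mm over all, 59 unsqueezed); a worn catch goes in the whole 9 mm under 10 N (50 mm over all).
- case_c_mid (a point): Closed slide case (may be absent), 110 mm long (x), 48 wide (y), 40 high (z), 140-280 g, white lid on grey base, all alike; this point is its centre, 20 mm above its underside. On its +y side a steel catch button 18 mm square stands out 11 mm, centred 30 mm towards +x and 4 mm above the centre. It springs in along -y by up to 9 mm. The middle can be gripped across the 48 mm clear of the button.
- case_c: The same case, origin at the centre of its underside, axes as its centre point, z up through the lid. Squeezed between button and opposite side, a sound catch gives 2 mm at 20 N, 5 mm at 40 N (57, 54 mm over all, 59 unsqueezed); a worn catch goes in the whole 9 mm under 10 N (50 mm over all).
- case_d_mid (a point): Closed slide case (may be absent), 110 mm long (x), 48 wide (y), 40 high (z), 140-280 g, white lid on grey base, all alike; this point is its centre, 20 mm above its underside. On its +y side a steel catch button 18 mm square stands out 11 mm, centred 30 mm towards +x and 4 mm above the centre. It springs in along -y by up to 9 mm. The middle can be gripped across the 48 mm clear of the button.
- case_d: The same case, origin at the centre of its underside, axes as its centre point, z up through the lid. Squeezed between button and opposite side, a sound catch gives 2 mm at 20 N, 5 mm at 40 N (57, 54 mm over all, 59 unsqueezed); a worn catch goes in the whole 9 mm under 10 N (50 mm over all).
- case_e_mid (a point): Closed slide case (may be absent), 110 mm long (x), 48 wide (y), 40 high (z), 140-280 g, white lid on grey base, all alike; this point is its centre, 20 mm above its underside. On its +y side a steel catch button 18 mm square stands out 11 mm, centred 30 mm towards +x and 4 mm above the centre. It springs in along -y by up to 9 mm. The middle can be gripped across the 48 mm clear of the button.
- case_e: The same case, origin at the centre of its underside, axes as its centre point, z up through the lid. Squeezed between button and opposite side, a sound catch gives 2 mm at 20 N, 5 mm at 40 N (57, 54 mm over all, 59 unsqueezed); a worn catch goes in the whole 9 mm under 10 N (50 mm over all).
- catch_a (a joint): How far this case's catch button is pushed in, in m: 0 out, 0.009 fully in. A worn one rests 0.08 mm slack, far too little to see or read; only a squeeze tells.
- catch_b (a joint): How far this case's catch button is pushed in, in m: 0 out, 0.009 fully in. A worn one rests 0.08 mm slack, far too little to see or read; only a squeeze tells.
- catch_c (a joint): How far this case's catch button is pushed in, in m: 0 out, 0.009 fully in. A worn one rests 0.08 mm slack, far too little to see or read; only a squeeze tells.
- catch_d (a joint): How far this case's catch button is pushed in, in m: 0 out, 0.009 fully in. A worn one rests 0.08 mm slack, far too little to see or read; only a squeeze tells.
- catch_e (a joint): How far this case's catch button is pushed in, in m: 0 out, 0.009 fully in. A worn one rests 0.08 mm slack, far too little to see or read; only a squeeze tells.
- stand_top (a point): The fixed low dark steel stand, a block 116 mm (own x) x 54 mm (own y) x 20 mm high: point at the middle of its top, 20 mm above the bench. The column of cases grows on it, their length along its x, either way round.
- tray: The loose open steel repair tray, 0.8 kg, outside 260 mm (own x) x 160 mm (own y) x 35 mm high, walls and floor 5 mm thick; origin at the centre of its underside on the bench. Two cases fit side by side, their lengths along the tray's y.
- cover_bar (a point): The column's loose cover: a flat grey plate 116 mm (own x) x 54 mm (own y) x 8 mm thick, 250 g, with an upright black grip bar along x on its middle, 70 mm long, 14 mm thick (y), 24 mm high; point at the bar's centre, 20 mm above the plate's underside. On the column its length lies along the stand's x, either way round.
- cover: The same cover: origin at the centre of the plate's underside, z up through the bar.
- jar: A small closed glass jar, 52 mm across, 62 mm high, standing loose just beyond the cases, seen from the robot (not part of the job); origin at the centre of its underside.
Things that resemble listed ones, but are neither listed nor needed, are in the scene too. What is shaped like the case_b but pink or yellow is not meant.

How it is judged:
By the outcome, as a careful person would: the job done as asked, in the order asked, and still so for the second after the job is handed in, with the robot touching nothing.
Of case_a, case_b, case_c, case_d, case_e only 4 to 5 are there at a start; the rules pass over those that are not, and their reading is None.
At some moment in a run one of tray, cover may be knocked a few centimetres aside while the robot is not near it.
It also fails if it takes over 192 s, if anything falls off the work surface, if the arm or the gripper's body presses on something with over 40 N, if the wrist force passes 120 N, or if a joint passes its speed limit or range.

### The arm

A 7-joint arm with a two-finger parallel gripper is mounted at the origin on the work surface. World frame = base frame: x ahead of the robot, y to its left, z up, the work surface at z = 0. Lengths are in m, angles in rad, forces in N, time in s.
With the tool pointing down it reaches from about 0.4 to 0.85 m from the base axis. Payload 10.4 kg.
Tool frame: the origin (TCP) lies at the centre of the arm's flange, where the gripper is bolted on; the fingertips stand 182 mm ahead of it and the grasp point (between the pads) lies 164 mm ahead of it; z points along the fingers, y is the line along which they close (so a half turn about z gives the same grasp; the last joint's range is limited). The gripper opens to 87 mm and grips with 3 to 60 N. Pads are 19 mm wide; open, the fingers measure 117 mm over their backs; the gripper's body (75 mm by 190 mm) begins 51 mm behind the grasp point.
Start: joints at [-0.023, 0.332, -0.065, 1.46, 0.022, 1.35, -0.088], TCP at [0.625, 0, 0.405] pointing down, gripper open.
Joint ranges: [-2.6, 2.6], [-0.5, 2.12], [-1.47, 1.34], [0.16, 2.42], [-1.27, 4.41], [0.06, 2.06], [-2.6, 2.6]. Speed limits (rad/s): [2.22, 2.22, 2.79, 2.79, 3.14, 3.14, 3.14].

### API

Orientations are given as a unit quaternion [x, y, z, w].
In Python, from bench import r, eyes, job gives the robot as it stands. The module is installed in compiled form; this text tells all that it offers.
- The arm moves only by the shell command python3 -m inch 'ROWS' [OPENING] [FORCE]. ROWS is JSON, a list of rows, each a list of 6 numbers: the shift along the tool's x, y, z normalised to -1 to 1, where 1 is 4 cm, then the turn, a rotation vector about the tool's x, y, z normalised to -1 to 1, where 1 is 0.12 rad. In form: [[x, y, z, wx, wy, wz], ...]. A call has exactly 5 rows; each row shifts and turns the commanded pose from where the row before left it, along the tool's axes as they then stand; what a row does not reach is not made up. A row lasts 1/12 s, in which the tool goes at most 41.7 mm and 7.16 degrees, less where a joint would pass 70% of its speed; a pose out of reach is approached as far as the arm can. A call with a number of a shift or a turn outside -1 to 1 is refused whole. A call with a gripper value outside its range is refused whole. OPENING is the gripper command: -1 is shut, 1 is fully open, values between are in proportion, set as the call begins (- or left out, the last holds). The fingers move at their own pace and stop on an object; FORCE is the grip in N (left out, the last holds). Time passes only in rows, so rows that do not move let the fingers close, or fill a call up. It gives the time, the measured TCP pose, the force, the opening and the grip force at its end, in the units of the state.
- r.read_state(): the state, without advancing time (a new reading comes with each control period).
- eyes.camera(name): name is "scene" or "side" or "wrist"; returns a dict with "pixels" (420x560x3 uint8, red, green, blue), "fx", "fy", "cx", "cy" (pixels), "extrinsics" (4x4, takes a point from camera to world coordinates). Camera axes: x right, y down, z forward; pixel columns grow to the right and rows downward; lengths in m; the calibration is good to about 2 mm. The wrist camera is an equidistant fisheye: a pixel r from the principal point sees the ray r / f radians off the axis. A picture is of the moment at which its call begins. There is no depth.
- job.close_job(): hands the job in; it is judged then, once.
The state is a dict: "time": time; "joint_positions": joint angles; "joint_vel": joint speeds; "joint_torque": joint torques, N m; "ee_pos": TCP position; "eef_rot": TCP orientation; "ft_force": force on the tool from outside, world axes, zero at the start; "torque": the same for the moment, N m; "width": finger opening in m; "grip_force": force on a finger pad.
Only numpy, scipy, OpenCV 4.12 (cv2) and the standard library are available. Lean on these libraries where they do the work, as an engineer would, in place of code of your own. Each camera call takes 0.05 s, during which the arm holds its last target. There are 200 camera calls.

## Working session

There is one attempt and no reset: what is moved stays moved. The work goes in short steps, Python scripts to look and compute and a shell command to move; the robot and the scene stay as the last step left them, time stands still between calls to the robot, and variables do not carry over. Pictures are saved under pics/ and viewed, at most 14 in all, crops included, and the job is handed in when it is done.

```bash
mkdir -p pics; ls
python3 - <<'E'
from bench import r,eyes
import cv2,numpy as np
print(r.read_state())
for n in("scene","side","wrist"):
    c=eyes.camera(n); cv2.imwrite(f"pics/{n}0.png",c["pixels"][...,::-1]); print(n,c["fx"],c["fy"],c["cx"],c["cy"],np.round(c["extrinsics"],4).tolist())
    np.save(f"pics/{n}0.npy",c["pixels"])
E
```

```text
pics
{'time': 0.0, 'joint_positions': array([-0.0226032 ,  0.33285822, -0.06466229,  1.46097201,  0.02157063,
        1.34989871, -0.08850733]), 'joint_vel': array([ 0.00065362, -0.00099604,  0.00180907, -0.00118066, -0.00059574,
        0.00072304,  0.00219121]), 'joint_torque': array([-1.20520472e-04, -6.23245955e+01,  2.44190963e-02, -3.89891267e+01,
       -6.13984605e-02,  3.97891912e-02,  1.87085252e-04]), 'ee_pos': array([ 6.24860916e-01, -8.03502265e-06,  4.03947527e-01]), 'eef_rot': array([ 7.07115294e-01,  7.07097901e-01, -5.28056104e-04, -4.91148399e-04]), 'ft_force': array([ 0.49488995, -0.79299044,  0.41521435]), 'torque': array([-0.04601346, -0.02838566, -0.00242058]), 'grip_force': 0.0, 'width': 0.0870295783364134}
scene 448.38914291731 448.38914291731 272.6998313329166 207.49737204771804 [[-0.8509, 0.273, -0.4489, 1.0477], [0.5249, 0.4783, -0.7041, 0.8757], [0.0225, -0.8347, -0.5502, 0.7147], [0.0, 0.0, 0.0, 1.0]]
side 426.0823653778609 426.0823653778609 281.74421823258535 205.3002972944539 [[0.9179, -0.2099, 0.3368, 0.0986], [-0.3962, -0.5305, 0.7494, -0.882], [0.0214, -0.8213, -0.5701, 0.7612], [0.0, 0.0, 0.0, 1.0]]
wrist 325.19226210127806 325.19226210127806 278.9663041236812 206.02788721700915 [[1.0, -0.0, -0.0005, 0.6265], [-0.0002, -0.9631, -0.2693, 0.0737], [-0.0005, 0.2693, -0.9631, 0.3855], [0.0, 0.0, 0.0, 1.0]]
```

View pics/scene0.png

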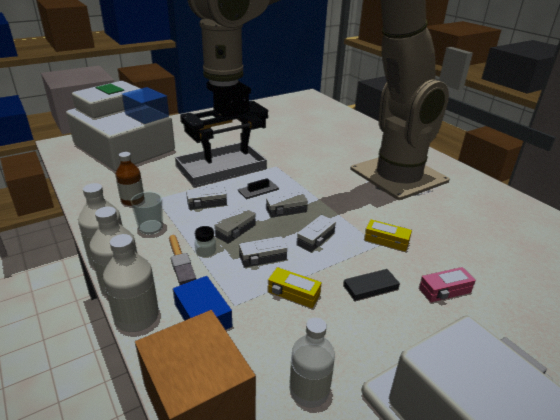

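View pics/side0.png

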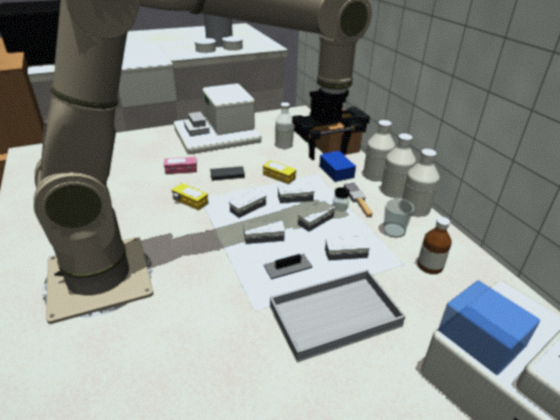

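View pics/wrist0.png

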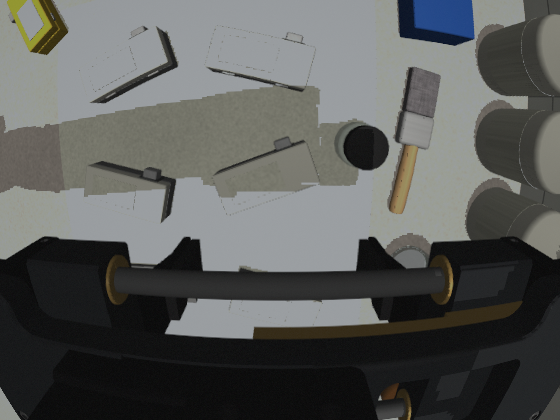

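```bash
cat > h.py <<'E'
import numpy as np, cv2
from bench import r,eyes
from scipy.spatial.transform import Rotation as R
def ray(c,p,fish=False):
    d=(np.array(p,float)-[c["cx"],c["cy"]])/c["fx"]
    if fish:
        t=np.hypot(*d); v=np.array([*(d/max(t,1e-9)*np.sin(t)),np.cos(t)])
    else: v=np.array([*d,1.])
    E=np.array(c["extrinsics"]); return E[:3,3],E[:3,:3]@v/np.linalg.norm(v)
def onz(c,p,z,fish=False):
    o,v=ray(c,p,fish); return o+v*(z-o[2])/v[2]
def rect(c,z,x0,x1,y0,y1,s):
    """top view of plane z: px = (x-x0)*s, py=(y1-y)*s"""
    X,Y=np.meshgrid(np.arange(x0,x1,1/s),np.arange(y1,y0,-1/s))
    E=np.array(c["extrinsics"]); P=np.stack([X,Y,0*X+z],-1)-E[:3,3]; P=P@E[:3,:3]
    n=np.hypot(P[...,0],P[...,1]); t=np.arctan2(n,P[...,2]); k=t*c["fx"]/n
    return cv2.remap(c["pixels"],(P[...,0]*k+c["cx"]).astype(np.float32),(P[...,1]*k+c["cy"]).astype(np.float32),cv2.INTER_LINEAR)
def tool():
    s=r.read_state(); return s["ee_pos"],R.from_quat(s["eef_rot"]).as_matrix(),s
E
python3 - <<'E'
from h import *
sc=eyes.camera("scene"); sd=eyes.camera("side"); w=eyes.camera("wrist")
for nm,p,z in [("c1",(207,197),.03),("c2",(287,205),.03),("c3",(236,223),.03),("c4",(263,250),.03),("c5",(317,232),.03),("cover",(259,187),.02),("stand",(371,284),.018),("tray",(220,162),.015),("jar",(205,240),.03)]: print(nm,onz(sc,p,z).round(3))
for nm,p,z in [("c1",(347,246),.03),("c2",(265,232),.03),("c3",(316,216),.03),("c4",(296,194),.03),("c5",(247,203),.03),("cover",(288,265),.01),("stand",(227,173),.018),("tray",(335,313),.015),("jar",(342,198),.03)]: print(nm,onz(sd,p,z).round(3))
E
```

```text
c1 [ 0.624 -0.14   0.03 ]
c2 [0.448 0.009 0.03 ]
c3 [0.612 0.015 0.03 ]
c4 [0.608 0.147 0.03 ]
c5 [0.45  0.154 0.03 ]
cover [ 0.458 -0.13   0.02 ]
stand [0.451 0.362 0.018]
tray [ 0.485 -0.341  0.015]
jar [0.713 0.041 0.03 ]
c1 [ 0.617 -0.159  0.03 ]
c2 [ 0.436 -0.022  0.03 ]
c3 [ 0.602 -0.008  0.03 ]
c4 [0.597 0.12  0.03 ]
c5 [0.438 0.129 0.03 ]
cover [ 0.451 -0.148  0.01 ]
stand [0.44  0.341 0.018]
tray [ 0.482 -0.337  0.015]
jar [0.72  0.047 0.03 ]
```

```bash
python3 -m inch '[[-0.5,-0.5,-0.5,0,0,0],[-0.5,-0.5,-0.5,0,0,0],[-0.5,-0.5,-0.5,0,0,0],[-0.5,-0.5,-0.5,0,0,0],[-0.5,-0.5,-0.5,0,0,0]]'; python3 -m inch '[[0,0,0,0,0,0],[0,0,0,0,0,0],[0,0,0,0,0,0],[0,0,0,0,0,0],[0,0,0,0,0,0]]'
python3 - <<'E'
from h import *
w=eyes.camera("wrist"); np.save("pics/w1.npy",w,allow_pickle=True)
t=rect(w,.04,.3,.8,-.22,.2,1500)
cv2.imwrite("pics/top1.png",t[...,::-1]); print(t.shape,w["extrinsics"][:3,3],tool()[0])
E
```

```text
time: 0.72
ee_pos: [0.5238, -0.1008, 0.5057]
eef_rot: [0.707, 0.707, 0.0, 0.0]
ft_force: [0.5, -1.0, 0.7]
width: 0.087
grip_force: 0.0
time: 1.13
ee_pos: [0.5255, -0.099, 0.5036]
eef_rot: [0.707, 0.708, -0.001, -0.001]
ft_force: [-0.5, -0.6, 0.8]
width: 0.0871
grip_force: 0.0
(631, 750, 3) [ 0.52697601 -0.0253159   0.48507839] [ 0.52548415 -0.09911163  0.50369499]
```

View pics/top1.png

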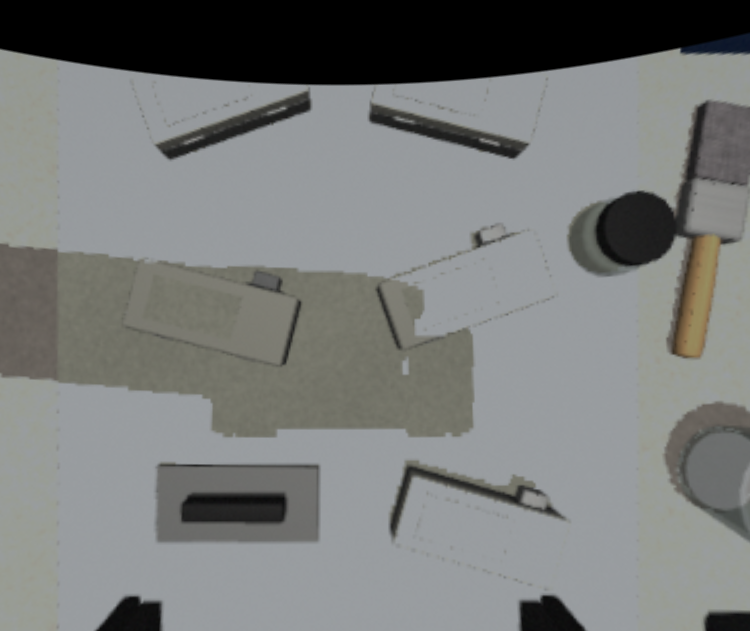

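```bash
python3 -m inch '[[1,0.4,0,0,0,0],[1,0.4,0,0,0,0],[1,0.4,0,0,0,0],[1,0.4,0,0,0,0],[1,0.4,0,0,0,0]]' >/dev/null; python3 -m inch '[[0.5,0,0,0,0,-1],[0,0,0,0,0,-1],[0,0,0,0,0,-1],[0,0,0,0,0,-1],[0,0,0,0,0,-1]]'>/dev/null;python3 -m inch '[[0,0,0,0,0,-1],[0,0,0,0,0,-1],[0,0,0,0,0,-1],[0,0,0,0,0,-1],[0,0,0,0,0,-1]]'>/dev/null;python3 -m inch '[[0,0,0,0,0,-1],[0,0,0,0,0,-1],[0,0,0,0,0,-1],[0,0,0,0,0,-0.1],[0,0,0,0,0,0]]'
python3 - <<'E'
from h import *
w=eyes.camera("wrist"); np.save("pics/w2.npy",w,allow_pickle=True)
t=rect(w,.04,.3,.75,-.1,.43,1500)
t=rect(w,.04,.3,.75,-.05,.35+.1,1200)
cv2.imwrite("pics/top2.png",t[...,::-1]); print(t.shape,w["extrinsics"][:3,3],tool()[0],tool()[2]["joint_positions"])
E
```

```text
time: 2.85
ee_pos: [0.6025, 0.1138, 0.5041]
eef_rot: [0.0, 1.0, 0.0, -0.0]
ft_force: [-0.3, 0.3, -0.5]
width: 0.0869
grip_force: 0.0
(600, 540, 3) [0.53040683 0.11378363 0.48567997] [0.60249855 0.11370221 0.50426102] [-0.00785978  0.2959785  -0.32951907  1.31272277  0.09420309  1.54877008
  1.24236208]
```

View pics/top2.png

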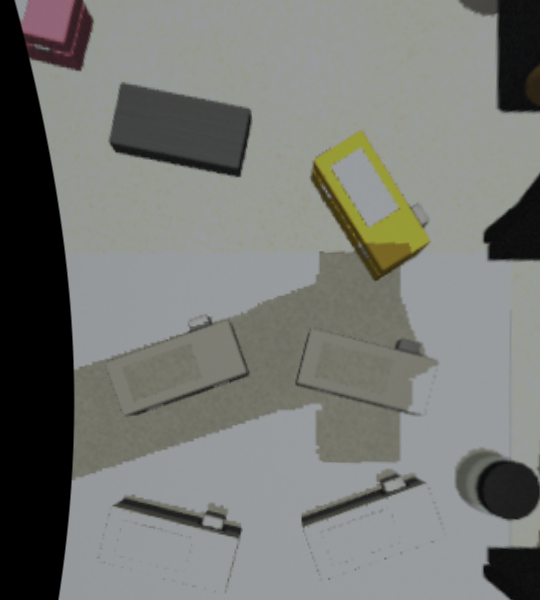

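```bash
cat >> h.py <<'E'
def pl(x,y,z,head):
    "units: turn then shift, tool x pointing at head (deg, world)"
    p,M,_=tool(); h=np.radians(head)
    T=np.array([[np.cos(h),np.sin(h),0],[np.sin(h),-np.cos(h),0],[0,0,-1]]).T.reshape(3,3).T
    rv=R.from_matrix(M.T@T).as_rotvec()/.12; d=T.T@(np.array([x,y,z])-p)/.04
    print("turn",rv.round(2),"shift",d.round(2))
def cas(cx,cy,head,dx,dy,z,flip=180):
    h=np.radians(head); c,s=np.cos(h),np.sin(h)
    pl(cx+c*dx-s*dy,cy+s*dx+c*dy,z,head+flip)
E
cat > c.py <<'E'
C=dict(c1=(.62,-.153,-16),c2=(.441,-.0077,-12.6),c3=(.6115,.0075,19),c4=(.607,.140,-14),c5=(.449,.143,20))
E
python3 - <<'E'
from h import *; from c import C
cas(*C["c4"],.03,.0055,.188)
w=np.load("pics/w2.npy",allow_pickle=True).item()
t=rect(w,.02,.35,.55,.3,.42,2000); g=t.max(2); m=(g<95).astype(np.uint8)
cs,_=cv2.findContours(m,0,1); 
for k in sorted(cs,key=cv2.contourArea)[-3:]:
    (u,v),s,a=cv2.minAreaRect(k); print(cv2.contourArea(k),.35+u/2000,.42-v/2000,np.array(s)/2,a)
E
```

```text
turn [ 0.   -0.01  2.02] shift [-0.7   0.8   7.91]
679.0 0.35674999999999996 0.41225 [15.5 13.5] 90.0
27739.0 0.44669303894042967 0.3520115814208984 [118.41455841  60.78929901] 11.496564865112305
```

```bash
python3 -m inch '[[0,0,0,0,0,1],[0,0,0,0,0,1],[-0.7,0.8,1,0,0,0],[0,0,1,0,0,0],[0,0,1,0,0,0]]' 1 20 >/dev/null; python3 -m inch '[[0,0,1,0,0,0],[0,0,1,0,0,0],[0,0,1,0,0,0],[0,0,1,0,0,0],[0,0,0.5,0,0,0]]'
python3 -m inch '[[0,0,0.4,0,0,0],[0,0,0,0,0,0],[0,0,0,0,0,0],[0,0,0,0,0,0],[0,0,0,0,0,0]]'
python3 - <<'E'
from h import *; from c import C
cas(*C["c4"],.03,.0055,.188)
E
python3 -m inch '[[0,0,0,0,0,0],[0,0,0,0,0,0],[0,0,0,0,0,0],[0,0,0,0,0,0],[0,0,0,0,0,0]]' -1 20;python3 -m inch '[[0,0,0,0,0,0],[0,0,0,0,0,0],[0,0,0,0,0,0],[0,0,0,0,0,0],[0,0,0,0,0,0]]'; python3 -m inch '[[0,0,0,0,0,0],[0,0,0,0,0,0],[0,0,0,0,0,0],[0,0,0,0,0,0],[0,0,0,0,0,0]]'
```

```text
time: 3.73
ee_pos: [0.6255, 0.1306, 0.2108]
eef_rot: [0.121, 0.993, -0.001, -0.003]
ft_force: [-1.0, 0.7, -0.2]
width: 0.0871
grip_force: 0.0
time: 4.15
ee_pos: [0.6279, 0.1311, 0.202]
eef_rot: [0.12, 0.993, 0.0, 0.001]
ft_force: [-0.5, 0.3, -0.1]
width: 0.087
grip_force: 0.0
turn [0.01 0.02 0.04] shift [-0.19  0.23  0.35]
time: 4.57
ee_pos: [0.6275, 0.1315, 0.2009]
eef_rot: [0.119, 0.993, 0.001, 0.001]
ft_force: [0.3, 2.7, 2.3]
width: 0.0616
grip_force: 1.1
time: 4.98
ee_pos: [0.6274, 0.1308, 0.2008]
eef_rot: [0.119, 0.993, -0.0, 0.0]
ft_force: [-0.6, 0.0, 5.6]
width: 0.0577
grip_force: 20.0
time: 5.4
ee_pos: [0.6274, 0.1309, 0.2008]
eef_rot: [0.119, 0.993, 0.0, 0.0]
ft_force: [-0.6, 0.6, 4.5]
width: 0.0574
grip_force: 20.0
```

```bash
python3 -m inch '[[0,0,0,0,0,0],[0,0,0,0,0,0],[0,0,0,0,0,0],[0,0,-1,0,0,0],[0,0,-1,0,0,0]]' 1 20 >/dev/null;  python3 -m inch '[[0,0,-0.5,0,0,0],[0,0,0,0,0,0],[0,0,0,0,0,0],[0,0,0,0,0,0],[0,0,0,0,0,0]]'
python3 - <<'E'
from h import *; from c import C
cas(*C["c3"],.03,.0055,.190)
E
```

```text
time: 6.23
ee_pos: [0.6268, 0.1306, 0.2986]
eef_rot: [0.119, 0.993, -0.001, -0.001]
ft_force: [0.1, -0.8, -1.3]
width: 0.0872
grip_force: 0.0
turn [-0.01 -0.02 -4.75] shift [ 0.61 -2.65  2.71]
```

```bash
python3 -m inch '[[0,0,0,0,0,-0.95],[0,0,0,0,0,-0.95],[0,0,0,0,0,-0.95],[0,0,0,0,0,-0.95],[0,0,0,0,0,-0.95]]' >/dev/null;  python3 -m inch '[[0.2,-0.9,0,0,0,0],[0.2,-0.9,0,0,0,0],[0.2,-0.9,0,0,0,0],[0,0,0.9,0,0,0],[0,0,0.9,0,0,0]]' >/dev/null
python3 -m inch '[[0,0,0.5,0,0,0],[0,0,0,0,0,0],[0,0,0,0,0,0],[0,0,0,0,0,0],[0,0,0,0,0,0]]'
python3 - <<'E'
from h import *; from c import C
cas(*C["c3"],.03,.0055,.190)
E
```

```text
time: 7.48
ee_pos: [0.6404, 0.0212, 0.2101]
eef_rot: [-0.165, 0.986, -0.0, 0.001]
ft_force: [0.2, 0.4, -1.2]
width: 0.0869
grip_force: 0.0
turn [-0.01  0.02 -0.  ] shift [0.04 0.05 0.5 ]
```

```bash
Z='[[0,0,0,0,0,0],[0,0,0,0,0,0],[0,0,0,0,0,0],[0,0,0,0,0,0],[0,0,0,0,0,0]]'; python3 -m inch '[[0,0,0.4,0,0,0],[0,0,0,0,0,0],[0,0,0,0,0,0],[0,0,0,0,0,0],[0,0,0,0,0,0]]' -1 20 >/dev/null; python3 -m inch '[[0,0,0,0,0,0],[0,0,0,0,0,0],[0,0,0,0,0,0],[0,0,0,0,0,0],[0,0,0,0,0,0]]' ; python3 -m inch '[[0,0,0,0,0,0],[0,0,0,0,0,0],[0,0,0,0,0,0],[0,0,0,0,0,0],[0,0,0,0,0,0]]'
python3 -m inch '[[0,0,0,0,0,0],[0,0,0,0,0,0],[0,0,0,0,0,0],[0,0,-1,0,0,0],[0,0,-1,0,0,0]]' 1 20 >/dev/null;  python3 -m inch '[[0,0,-0.5,0,0,0],[0,0,0,0,0,0],[0,0,0,0,0,0],[0,0,0,0,0,0],[0,0,0,0,0,0]]'
python3 - <<'E'
from h import *; from c import C
cas(*C["c1"],.03,.0055,.190)
E
```

```text
time: 8.32
ee_pos: [0.6401, 0.0211, 0.1933]
eef_rot: [-0.165, 0.986, -0.0, 0.001]
ft_force: [-1.0, 0.5, 6.0]
width: 0.0568
grip_force: 20.0
time: 8.73
ee_pos: [0.6401, 0.0211, 0.1934]
eef_rot: [-0.165, 0.986, -0.0, 0.001]
ft_force: [-1.8, -0.2, 6.3]
width: 0.0568
grip_force: 20.0
time: 9.57
ee_pos: [0.6392, 0.0208, 0.2907]
eef_rot: [-0.165, 0.986, 0.0, -0.001]
ft_force: [0.1, 0.4, -0.7]
width: 0.0869
grip_force: 0.0
turn [-0.   -0.02  5.09] shift [-1.49 -4.17  2.52]
```

```bash
python3 -m inch '[[0,0,0,0,0,1],[0,0,0,0,0,1],[0,0,0,0,0,1],[0,0,0,0,0,1],[0,0,0,0,0,1]]' >/dev/null;  python3 -m inch '[[-0.3,-0.85,0,0,0,0],[-0.3,-0.85,0,0,0,0],[-0.3,-0.85,0,0,0,0],[-0.3,-0.85,0,0,0,0],[-0.3,-0.85,0,0,0,0]]' >/dev/null
python3 -m inch '[[0,0,0.9,0,0,0],[0,0,0.9,0,0,0],[0,0,0.3,0,0,0],[0,0,0,0,0,0],[0,0,0,0,0,0]]'
python3 - <<'E'
from h import *; from c import C
cas(*C["c1"],.03,.0055,.190)
E
```

```text
time: 10.82
ee_pos: [0.6524, -0.1582, 0.2081]
eef_rot: [0.134, 0.991, 0.0, -0.001]
ft_force: [1.8, -0.4, -0.2]
width: 0.087
grip_force: 0.0
turn [ 0.   -0.01  0.09] shift [0.06 0.04 0.45]
```

```bash
python3 -m inch '[[0,0,0.4,0,0,0],[0,0,0,0,0,0],[0,0,0,0,0,0],[0,0,0,0,0,0],[0,0,0,0,0,0]]' -1 20 >/dev/null; python3 -m inch '[[0,0,0,0,0,0],[0,0,0,0,0,0],[0,0,0,0,0,0],[0,0,0,0,0,0],[0,0,0,0,0,0]]' ; python3 -m inch '[[0,0,0,0,0,0],[0,0,0,0,0,0],[0,0,0,0,0,0],[0,0,0,0,0,0],[0,0,0,0,0,0]]'
python3 -m inch '[[0,0,0,0,0,0],[0,0,0,0,0,0],[0,0,0,0,0,0],[0,0,-1,0,0,0],[0,0,-1,0,0,0]]' 1 20 >/dev/null;  python3 -m inch '[[0,0,-0.5,0,0,0],[0,0,0,0,0,0],[0,0,0,0,0,0],[0,0,0,0,0,0],[0,0,0,0,0,0]]'
python3 - <<'E'
from h import *; from c import C
cas(*C["c2"],.03,.0055,.190)
E
```

```text
time: 11.65
ee_pos: [0.6527, -0.1597, 0.1936]
eef_rot: [0.134, 0.991, -0.001, 0.001]
ft_force: [-1.6, -2.1, 7.1]
width: 0.0499
grip_force: 20.0
time: 12.07
ee_pos: [0.6527, -0.1596, 0.1936]
eef_rot: [0.134, 0.991, -0.001, 0.001]
ft_force: [-2.0, -2.6, 5.8]
width: 0.0496
grip_force: 20.0
time: 12.9
ee_pos: [0.6518, -0.1589, 0.2905]
eef_rot: [0.134, 0.991, 0.0, -0.001]
ft_force: [0.2, 0.3, -0.5]
width: 0.0868
grip_force: 0.0
turn [-0.   -0.02 -0.41] shift [5.22 2.68 2.51]
```

```bash
python3 -m inch '[[0.9,0.45,0,0,0,-0.4],[0.9,0.45,0,0,0,0],[0.9,0.45,0,0,0,0],[0.9,0.45,0,0,0,0],[0.9,0.45,0,0,0,0]]' >/dev/null
python3 -m inch '[[0.7,0.4,0,0,0,0],[0,0,0.9,0,0,0],[0,0,0.9,0,0,0],[0,0,0,0,0,0],[0,0,0,0,0,0]]'
python3 - <<'E'
from h import *; from c import C
cas(*C["c2"],.03,.0055,.190)
E
```

```text
time: 13.73
ee_pos: [0.4729, -0.0085, 0.2189]
eef_rot: [0.11, 0.994, -0.0, -0.003]
ft_force: [1.1, -0.2, 1.5]
width: 0.0872
grip_force: 0.0
turn [-0.01 -0.04 -0.01] shift [ 0.03 -0.02  0.72]
```

```bash
python3 -m inch '[[0,0,0.6,0,0,0],[0,0,0,0,0,0],[0,0,0,0,0,0],[0,0,0,0,0,0],[0,0,0,0,0,0]]' -1 20 >/dev/null; python3 -m inch '[[0,0,0,0,0,0],[0,0,0,0,0,0],[0,0,0,0,0,0],[0,0,0,0,0,0],[0,0,0,0,0,0]]' ; python3 -m inch '[[0,0,0,0,0,0],[0,0,0,0,0,0],[0,0,0,0,0,0],[0,0,0,0,0,0],[0,0,0,0,0,0]]'
python3 -m inch '[[0,0,0,0,0,0],[0,0,0,0,0,0],[0,0,0,0,0,0],[0,0,-1,0,0,0],[0,0,-1,0,0,0]]' 1 20 >/dev/null;  python3 -m inch '[[0,0,-0.5,0,0,0],[0,0,0,0,0,0],[0,0,0,0,0,0],[0,0,0,0,0,0],[0,0,0,0,0,0]]'
python3 - <<'E'
from h import *; from c import C
cas(*C["c5"],.03,.0055,.190)
E
```

```text
time: 14.57
ee_pos: [0.4745, -0.0088, 0.1977]
eef_rot: [0.11, 0.994, -0.0, 0.001]
ft_force: [-1.8, -2.6, 7.5]
width: 0.0568
grip_force: 20.0
time: 14.98
ee_pos: [0.4745, -0.0088, 0.1976]
eef_rot: [0.11, 0.994, -0.0, 0.001]
ft_force: [-0.9, -2.8, 6.7]
width: 0.0572
grip_force: 20.0
time: 15.82
ee_pos: [0.4734, -0.0085, 0.295]
eef_rot: [0.11, 0.994, -0.0, -0.001]
ft_force: [-0.1, -0.4, -0.3]
width: 0.0872
grip_force: 0.0
turn [ 0.   -0.02 -4.75] shift [-1.47  3.9   2.63]
```

c2 sound. Next c5.

```bash
python3 -m inch '[[0,0,0,0,0,-0.95],[0,0,0,0,0,-0.95],[0,0,0,0,0,-0.95],[0,0,0,0,0,-0.95],[0,0,0,0,0,-0.95]]' >/dev/null; python3 -m inch '[[-0.3,0.8,0,0,0,0],[-0.3,0.8,0,0,0,0],[-0.3,0.8,0,0,0,0],[-0.3,0.8,0,0,0,0],[-0.3,0.7,0,0,0,0]]' >/dev/null
python3 -m inch '[[0,0,0.9,0,0,0],[0,0,0.9,0,0,0],[0,0,0.4,0,0,0],[0,0,0,0,0,0],[0,0,0,0,0,0]]'
python3 - <<'E'
from h import *; from c import C
cas(*C["c5"],.03,.0055,.190)
E
```

```text
time: 17.07
ee_pos: [0.4763, 0.1586, 0.2072]
eef_rot: [-0.174, 0.985, 0.0, -0.002]
ft_force: [-0.5, 0.2, 0.7]
width: 0.0871
grip_force: 0.0
turn [ 0.01 -0.03  0.  ] shift [0.03 0.   0.43]
```

```bash
python3 -m inch '[[0,0,0.4,0,0,0],[0,0,0,0,0,0],[0,0,0,0,0,0],[0,0,0,0,0,0],[0,0,0,0,0,0]]' -1 20 >/dev/null; python3 -m inch '[[0,0,0,0,0,0],[0,0,0,0,0,0],[0,0,0,0,0,0],[0,0,0,0,0,0],[0,0,0,0,0,0]]' ; python3 -m inch '[[0,0,0,0,0,0],[0,0,0,0,0,0],[0,0,0,0,0,0],[0,0,0,0,0,0],[0,0,0,0,0,0]]'
python3 -m inch '[[0,0,0,0,0,0],[0,0,0,0,0,0],[0,0,0,0,0,0],[0,0,-1,0,0,0],[0,0,-1,0,0,0]]' 1 20 >/dev/null;  python3 -m inch '[[0,0,-1,0,0,0],[0,0,-1,0,0,0],[0,0,0,0,0,0],[0,0,0,0,0,0],[0,0,0,0,0,0]]'
python3 - <<'E'
from h import *; from c import C
pl(.525,.352,.4,169)
E
```

```text
time: 17.9
ee_pos: [0.4775, 0.1585, 0.1932]
eef_rot: [-0.174, 0.985, -0.0, 0.001]
ft_force: [0.1, -1.8, 8.3]
width: 0.0503
grip_force: 20.0
time: 18.32
ee_pos: [0.4775, 0.1585, 0.1933]
eef_rot: [-0.174, 0.985, -0.0, 0.001]
ft_force: [-0.4, -1.2, 7.5]
width: 0.0497
grip_force: 20.0
time: 19.15
ee_pos: [0.4766, 0.1583, 0.3517]
eef_rot: [-0.174, 0.985, -0.0, -0.0]
ft_force: [0.4, -0.4, -0.8]
width: 0.0872
grip_force: 0.0
turn [-0.01 -0.    4.51] shift [-0.26  4.98 -1.21]
```

```bash
python3 -m inch '[[0,0,-0.2,0,0,0.9],[0,0,-0.2,0,0,0.9],[0,0,-0.2,0,0,0.9],[0,0,-0.2,0,0,0.9],[0,0,-0.2,0,0,0.9]]' >/dev/null; python3 -m inch '[[0,1,0,0,0,0],[0,1,0,0,0,0],[0,1,0,0,0,0],[0,1,0,0,0,0],[-0.2,1,0,0,0,0]]' >/dev/null; python3 -m inch '[[0,0,0,0,0,0],[0,0,0,0,0,0],[0,0,0,0,0,0],[0,0,0,0,0,0],[0,0,0,0,0,0]]'
python3 - <<'E'
from h import *
w=eyes.camera("wrist"); np.save("pics/w3.npy",w,allow_pickle=True)
t=rect(w,.02,.3,.6,.25,.45,2500)
cv2.imwrite("pics/top3.png",t[...,::-1])
s=rect(w,.02,.35,.55,.28,.42,4000); g=s.max(2).astype(np.uint8); print(np.histogram(g,20,(0,240))[0])
np.save("pics/s3.npy",s)
E
```

```text
time: 20.4
ee_pos: [0.5228, 0.3522, 0.3923]
eef_rot: [0.096, 0.995, -0.0, 0.0]
ft_force: [-0.1, 0.2, 0.4]
width: 0.0871
grip_force: 0.0
[     0      0      0  31190  45694   2717  21311   1898  65067 161499
   2604   2329   2710 111454     87      0      0      0      0      0]
```

View pics/top3.png

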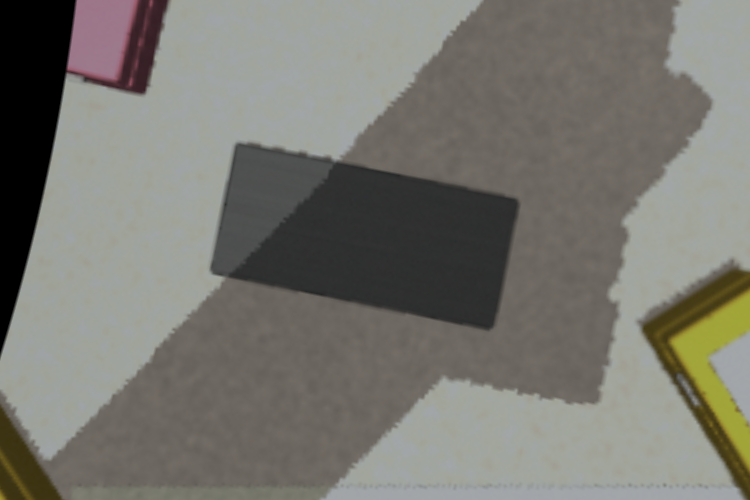

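Run:
```python
from h import *; from c import C
s=np.load("pics/s3.npy"); m=(s.max(2)<90).astype(np.uint8); m=cv2.morphologyEx(m,cv2.MORPH_OPEN,np.ones((9,9)))
k=max(cv2.findContours(m,0,1)[0],key=cv2.contourArea); (u,v),q,a=cv2.minAreaRect(k); print(.35+u/4000,.42-v/4000,np.array(q)/4,a)
h=np.radians(C["c4"][2]);print(.6274-.03*np.cos(h)+.0047*np.sin(h),.1309-.03*np.sin(h)-.0047*np.cos(h))
cas(.6072,.140,-13.7,0,0,.19)
```

```text
0.44615534210205077 0.35572037506103515 [116.32371521  55.09751511] 11.382641792297363
0.5971540953024016 0.13359726695449284
turn [-0.    0.01  0.39] shift [-3.31 -4.66  5.06]
```

```bash
python3 -m inch '[[-0.65,-0.98,0,0,0,0.4],[-0.65,-0.98,0,0,0,0],[-0.65,-0.98,0,0,0,0],[-0.65,-0.98,0,0,0,0],[-0.65,-0.98,0,0,0,0]]' >/dev/null; python3 -m inch '[[0,0,0.9,0,0,0],[0,0,0.9,0,0,0],[0,0,0.9,0,0,0],[0,0,0,0,0,0],[0,0,0,0,0,0]]'
python3 - <<'E'
from h import *
cas(.6049,.1315,-13.7,0,0,.19)
E
```

```text
time: 21.28
ee_pos: [0.5948, 0.1576, 0.2838]
eef_rot: [0.119, 0.993, -0.001, -0.001]
ft_force: [0.8, 0.1, 0.2]
width: 0.0866
grip_force: 0.0
turn [-0.01 -0.02 -0.  ] shift [-0.4  -0.57  2.35]
```

```bash
python3 -m inch '[[-0.4,-0.6,0,0,0,0],[0,0,0.9,0,0,0],[0,0,0.9,0,0,0],[0,0,0.4,0,0,0],[0,0,0,0,0,0]]' >/dev/null; python3 -m inch '[[0,0,0,0,0,0],[0,0,0,0,0,0],[0,0,0,0,0,0],[0,0,0,0,0,0],[0,0,0,0,0,0]]'
python3 - <<'E'
from h import *
cas(.6049,.1315,-13.7,0,0,.19)
E
```

```text
time: 22.12
ee_pos: [0.6056, 0.1314, 0.1976]
eef_rot: [0.119, 0.993, 0.0, 0.001]
ft_force: [0.1, -0.1, -0.0]
width: 0.087
grip_force: 0.0
turn [0.01 0.02 0.  ] shift [ 0.02 -0.    0.19]
```

```bash
python3 -m inch '[[0,0,0.2,0,0,0],[0,0,0,0,0,0],[0,0,0,0,0,0],[0,0,0,0,0,0],[0,0,0,0,0,0]]' -1 25 >/dev/null; python3 -m inch '[[0,0,0,0,0,0],[0,0,0,0,0,0],[0,0,0,0,0,0],[0,0,0,0,0,0],[0,0,0,0,0,0]]';  python3 -m inch '[[0,0,0,0,0,0],[0,0,-0.5,0,0,0],[0,0,-1,0,0,0],[0,0,-1,0,0,0],[0,0,-1,0,0,0]]' >/dev/null;  python3 -m inch '[[0,0,-0.5,0,0,0],[0,0,0,0,0,0],[0,0,0,0,0,0],[0,0,0,0,0,0],[0,0,0,0,0,0]]'
cat >> h.py <<'E'
def held(ztop,name,s=4):
    "tool-frame view of plane ztop (m ahead of TCP): col=tool y (-60..60mm), row: tool x 100..-20 mm downwards, s px/mm"
    w=eyes.camera("wrist"); p,M,_=tool(); E=np.array(w["extrinsics"])
    X,Y=np.meshgrid(np.arange(100,20,-1/s),np.arange(-60,60,1/s),indexing="ij")
    P=(np.stack([X/1e3,Y/1e3,0*X+ztop],-1)@M.T+p-E[:3,3])@E[:3,:3]
    n=np.hypot(P[...,0],P[...,1]); k=np.arctan2(n,P[...,2])*w["fx"]/n
    t=cv2.remap(w["pixels"],(P[...,0]*k+w["cx"]).astype(np.float32),(P[...,1]*k+w["cy"]).astype(np.float32),cv2.INTER_LINEAR)
    cv2.imwrite(f"pics/{name}.png",t[...,::-1])
    g=t[:,200:280].mean((1,2)); i=np.argsort(-abs(np.gradient(g)))[:8]; print([(round(100-j/s,1),round(np.gradient(g)[j],1)) for j in i])
E
python3 - <<'E'
from h import *
held(.164-.010,"held1")
E
```

```text
time: 22.95
ee_pos: [0.6052, 0.1314, 0.1883]
eef_rot: [0.119, 0.993, 0.0, 0.0]
ft_force: [-0.1, 1.1, -0.2]
width: 0.048
grip_force: 24.5
time: 23.78
ee_pos: [0.6047, 0.1309, 0.3459]
eef_rot: [0.119, 0.993, -0.001, -0.002]
ft_force: [-0.1, -0.1, -2.3]
width: 0.0485
grip_force: 24.5
[(np.float64(61.2), np.float64(-17.4)), (np.float64(61.5), np.float64(-15.8)), (np.float64(61.0), np.float64(-14.5)), (np.float64(61.8), np.float64(-11.9)), (np.float64(58.0), np.float64(9.2)), (np.float64(60.8), np.float64(-9.0)), (np.float64(57.8), np.float64(8.8)), (np.float64(58.2), np.float64(8.4))]
```

View pics/held1.png

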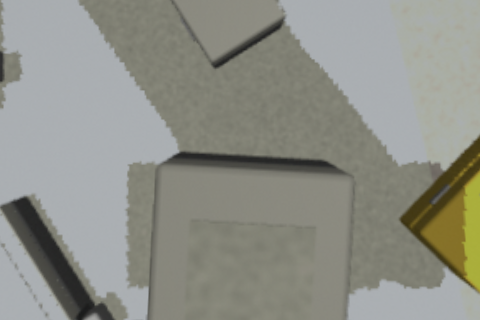

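Run:
```python
from h import *
cas(.4461,.3557,-11.4,.0037,0,.27)
```

```text
turn [-0.01 -0.03 -0.33] shift [4.91 4.72 1.9 ]
```

```bash
python3 -m inch '[[0.7,0.7,0,0,0,-0.33],[0.7,0.7,0,0,0,0],[0.7,0.7,0,0,0,0],[0.7,0.65,0,0,0,0],[0.7,0.65,0,0,0,0]]' >/dev/null; python3 -m inch '[[0.7,0.65,0,0,0,0],[0.7,0.65,0,0,0,0],[0,0,0.9,0,0,0],[0,0,0.9,0,0,0],[0,0,0,0,0,0]]' >/dev/null;python3 -m inch '[[0,0,0,0,0,0],[0,0,0,0,0,0],[0,0,0,0,0,0],[0,0,0,0,0,0],[0,0,0,0,0,0]]'
python3 - <<'E'
from h import *
cas(.4461,.3557,-11.4,.0037,0,.21)
E
```

```text
time: 25.08
ee_pos: [0.4521, 0.3552, 0.2777]
eef_rot: [0.1, 0.995, 0.001, 0.001]
ft_force: [0.1, 0.4, -2.3]
width: 0.0483
grip_force: 24.5
turn [ 0.01  0.01 -0.01] shift [ 0.06 -0.02  1.69]
```

```bash
python3 -m inch '[[0.06,0,0.8,0,0,0],[0,0,0.7,0,0,0],[0,0,0,0,0,0],[0,0,0,0,0,0],[0,0,0,0,0,0]]'
python3 - <<'E'
from h import *
cas(.4461,.3557,-11.4,.0037,0,.2083)
E
```

```text
time: 25.5
ee_pos: [0.4498, 0.3561, 0.218]
eef_rot: [0.099, 0.995, 0.001, 0.001]
ft_force: [0.4, 0.2, -2.5]
width: 0.0481
grip_force: 24.5
turn [ 0.01  0.01 -0.  ] shift [-0.   -0.03  0.24]
```

```bash
python3 -m inch '[[0,0,0.1,0,0,0],[0,0,0.1,0,0,0],[0,0,0.05,0,0,0],[0,0,0,0,0,0],[0,0,0,0,0,0]]'; python3 -m inch '[[0,0,0,0,0,0],[0,0,0,0,0,0],[0,0,0,0,0,0],[0,0,-0.3,0,0,0],[0,0,-1,0,0,0]]' 1 25 >/dev/null;python3 -m inch '[[0,0,-1,0,0,0],[0,0,-1,0,0,0],[-0.9,0,-1,0,0,0],[-0.9,0,0,0,0,0],[0,0,0,0,0,0]]'  >/dev/null;python3 -m inch '[[0,0,0,0,0,0],[0,0,0,0,0,0],[0,0,0,0,0,0],[0,0,0,0,0,0],[0,0,0,0,0,0]]'
python3 - <<'E'
from h import *
w=eyes.camera("wrist"); np.save("pics/w4.npy",w,allow_pickle=True)
a=rect(w,.06,.36,.54,.29,.43,2600);b=rect(w,.02,.36,.54,.29,.43,2600)
cv2.imwrite("pics/p4.png",np.hstack([a])[...,::-1])
E
```

```text
time: 25.92
ee_pos: [0.4497, 0.3561, 0.2081]
eef_rot: [0.1, 0.995, 0.001, 0.001]
ft_force: [-3.0, -2.8, 10.8]
width: 0.0486
grip_force: 24.7
time: 27.17
ee_pos: [0.5111, 0.3435, 0.3693]
eef_rot: [0.099, 0.995, -0.0, -0.0]
ft_force: [-0.0, 1.0, -0.5]
width: 0.0868
grip_force: 0.0
```

View pics/p4.png

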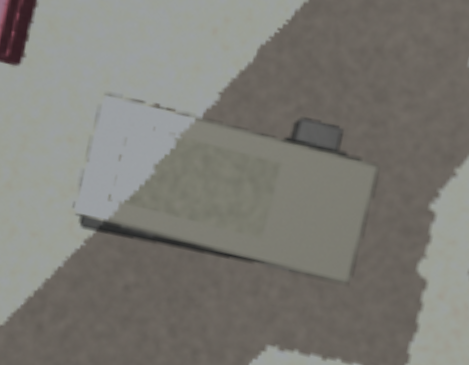

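Run:
```python
from h import *
cas(.4472,.3573,-14.4,0,0,.21)
```

```text
turn [-0.    0.    0.44] shift [ 1.64 -0.06  3.98]
```

```bash
python3 -m inch '[[0,0,0,0,0,0.44],[0.82,0,0,0,0,0],[0.82,0,0,0,0,0],[0,0,1,0,0,0],[0,0,1,0,0,0]]' >/dev/null;python3 -m inch '[[0,0,1,0,0,0],[0,0,0.5,0,0,0],[0,0,0.3,0,0,0],[0,0,0,0,0,0],[0,0,0,0,0,0]]'  >/dev/null;python3 -m inch '[[0,0,0,0,0,0],[0,0,0,0,0,0],[0,0,0,0,0,0],[0,0,0,0,0,0],[0,0,0,0,0,0]]'
python3 - <<'E'
from h import *
cas(.4472,.3573,-14.4,0,0,.21)
E
```

```text
time: 28.47
ee_pos: [0.4485, 0.3594, 0.2178]
eef_rot: [0.126, 0.992, 0.0, 0.0]
ft_force: [0.2, 0.7, 0.5]
width: 0.0867
grip_force: 0.0
turn [ 0.01  0.01 -0.01] shift [ 0.02 -0.06  0.19]
```

```bash
python3 -m inch '[[0.02,-0.06,0.19,0,0,0],[0,0,0,0,0,0],[0,0,0,0,0,0],[0,0,0,0,0,0],[0,0,0,0,0,0]]' >/dev/null; python3 -m inch '[[0,0,0,0,0,0],[0,0,0,0,0,0],[0,0,0,0,0,0],[0,0,0,0,0,0],[0,0,0,0,0,0]]' -1 25 >/dev/null;python3 -m inch '[[0,0,0,0,0,0],[0,0,0,0,0,0],[0,0,0,0,0,0],[0,0,0,0,0,0],[0,0,0,0,0,0]]';python3 -m inch '[[0,0,-0.25,0,0,0],[0,0,0,0,0,0],[0,0,0,0,0,0],[0,0,0,0,0,0],[0,0,0,0,0,0]]'
python3 - <<'E'
from h import *
cas(.4461,.3557,-11.4,0,0,.21)
held(.148,"held2")
E
```

```text
time: 29.72
ee_pos: [0.447, 0.3572, 0.2096]
eef_rot: [0.126, 0.992, 0.0, 0.0]
ft_force: [-0.1, -0.6, 0.4]
width: 0.048
grip_force: 25.0
time: 30.13
ee_pos: [0.4468, 0.3571, 0.2194]
eef_rot: [0.126, 0.992, -0.0, -0.0]
ft_force: [0.3, -0.1, -3.0]
width: 0.0478
grip_force: 25.0
turn [-0.   -0.   -0.44] shift [ 0.01 -0.04  0.23]
[(np.float64(63.5), np.float64(-19.3)), (np.float64(63.8), np.float64(-16.9)), (np.float64(63.2), np.float64(-15.8)), (np.float64(55.2), np.float64(13.4)), (np.float64(55.5), np.float64(11.6)), (np.float64(64.0), np.float64(-11.2)), (np.float64(55.0), np.float64(11.1)), (np.float64(57.2), np.float64(10.0))]
```

```bash
python3 -m inch '[[0,0,0,0,0,-0.44],[0.01,-0.05,0,0,0,0],[0,0,0,0,0,0],[0,0,0.12,0,0,0],[0,0,0.14,0,0,0]]' >/dev/null; python3 -m inch '[[0,0,0,0,0,0],[0,0,0,0,0,0],[0,0,0,0,0,0],[0,0,0,0,0,0],[0,0,0,0,0,0]]'; python3 -m inch '[[0,0,0,0,0,0],[0,0,0,0,0,0],[0,0,0,0,0,0],[0,0,-0.3,0,0,0],[0,0,-1,0,0,0]]' 1 25 >/dev/null;python3 -m inch '[[0,0,-1,0,0,0],[0,0,-1,0,0,0],[-0.9,0,-1,0,0,0],[-0.9,0,0,0,0,0],[0,0,0,0,0,0]]'  >/dev/null;python3 -m inch '[[0,0,0,0,0,0],[0,0,0,0,0,0],[0,0,0,0,0,0],[0,0,0,0,0,0],[0,0,0,0,0,0]]'
cat >> h.py <<'E'
def lid(w,z,cx,cy,hd,thr=None,fl=110,fw=48):
    "edge positions of a rectangle near (cx,cy,hd): strongest gradient along each side, fit lines"
    s=5; h=np.radians(hd); E=np.array(w["extrinsics"])
    U,V=np.meshgrid(np.arange(-70,70,1/s),np.arange(40,-40,-1/s)); U=U/1e3;V=V/1e3
    P=np.stack([cx+U*np.cos(h)-V*np.sin(h),cy+U*np.sin(h)+V*np.cos(h),0*U+z],-1)-E[:3,3]; P=P@E[:3,:3]
    n=np.hypot(P[...,0],P[...,1]); k=np.arctan2(n,P[...,2])*w["fx"]/n
    return cv2.remap(w["pixels"],(P[...,0]*k+w["cx"]).astype(np.float32),(P[...,1]*k+w["cy"]).astype(np.float32),cv2.INTER_LINEAR)
E
python3 - <<'E'
from h import *
w=eyes.camera("wrist"); np.save("pics/w5.npy",w,allow_pickle=True)
# case/stand aligned frame; top: lid plane, bottom: stand plane
a=lid(w,.06,.4461,.3557,-11.4); 
cv2.imwrite("pics/p5.png",a[...,::-1]); print(a.shape)
E
```

```text
time: 31.02
ee_pos: [0.4461, 0.3553, 0.2089]
eef_rot: [0.099, 0.995, -0.0, -0.0]
ft_force: [0.3, 0.7, -2.8]
width: 0.0479
grip_force: 25.0
time: 32.27
ee_pos: [0.508, 0.3432, 0.3723]
eef_rot: [0.099, 0.995, -0.0, -0.0]
ft_force: [-0.3, 1.0, 0.0]
width: 0.087
grip_force: 0.0
(400, 700, 3)
```

View pics/p5.png

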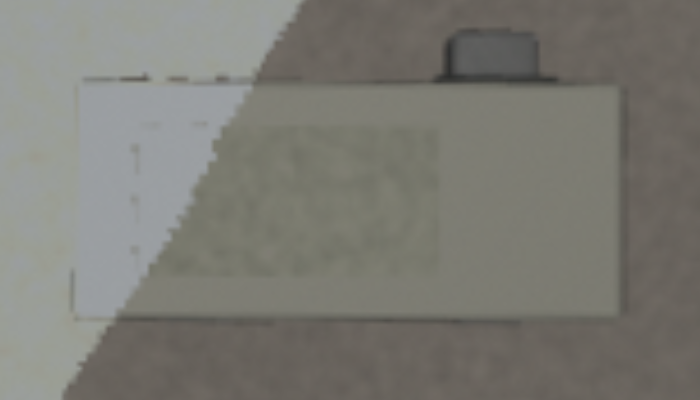

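Run:
```python
from h import *
pl(.605,-0.02,.45,180)
```

```text
turn [-0.    0.   -1.65] shift [-2.42 -9.08 -1.94]
```

```bash
python3 -m inch '[[0,0,-0.5,0,0,-0.82],[0,0,-0.5,0,0,-0.82],[-0.3,-1,-0.5,0,0,0],[-0.3,-1,-0.4,0,0,0],[-0.3,-1,0,0,0,0]]' >/dev/null; python3 -m inch '[[-0.3,-1,0,0,0,0],[-0.3,-1,0,0,0,0],[-0.3,-1,0,0,0,0],[-0.3,-1,0,0,0,0],[-0.3,-1,0,0,0,0]]' >/dev/null; python3 -m inch '[[0,-1,0,0,0,0],[0,-0.3,0,0,0,0],[0,0,0,0,0,0],[0,0,0,0,0,0],[0,0,0,0,0,0]]'
python3 - <<'E'
from h import *; from c import C
w=eyes.camera("wrist"); np.save("pics/w6.npy",w,allow_pickle=True)
f=lambda c,z:cv2.resize(lid(w,z,*c)[25:375],(400,200),interpolation=cv2.INTER_AREA)
T=rect(w,.035,.33,.65,-.44,-.24,1250)
t=np.vstack([np.hstack([f(C["c3"],.04),f(C["c2"],.04)]),np.hstack([f(C["c1"],.04),f(C["c5"],.04)]),np.hstack([f((.458,-.139,0),.008),cv2.resize(T,(400,200))])])
cv2.imwrite("pics/p6.png",t[...,::-1]); print(T.shape)
E
```

```text
time: 33.57
ee_pos: [0.6015, -0.0205, 0.4452]
eef_rot: [0.0, 1.0, 0.0, 0.0]
ft_force: [1.0, 0.1, 0.1]
width: 0.0871
grip_force: 0.0
(250, 400, 3)
```

View pics/p6.png

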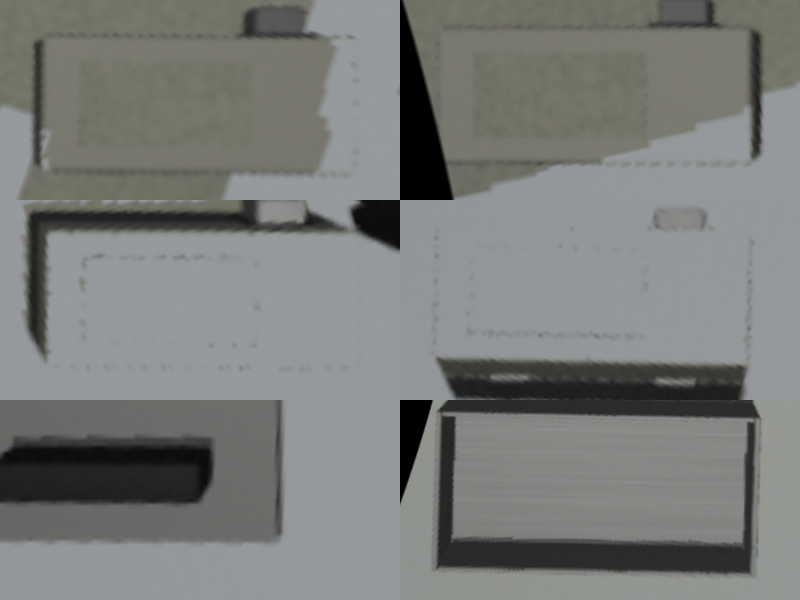

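Run:
```python
from h import *
cas(.6114,.0056,19.1,0,0,.30)
```

```text
turn [ 0.01  0.   -2.77] shift [-0.44  0.53  3.63]
```

```bash
python3 -m inch '[[0,0,1,0,0,-0.92],[0,0,1,0,0,-0.92],[0,0,1,0,0,-0.92],[-0.3,0.5,0.6,0,0,0],[0,0,0,0,0,0]]' >/dev/null; python3 -m inch '[[0,0,0,0,0,0],[0,0,0,0,0,0],[0,0,0,0,0,0],[0,0,0,0,0,0],[0,0,0,0,0,0]]'
python3 - <<'E'
from h import *
cas(.6114,.0056,19.1,0,0,.188)
E
```

```text
time: 34.45
ee_pos: [0.6068, 0.0003, 0.3021]
eef_rot: [-0.163, 0.987, -0.0, 0.001]
ft_force: [-0.3, -0.7, -0.1]
width: 0.0867
grip_force: 0.0
turn [-0.01  0.01 -0.04] shift [-0.15  0.09  2.85]
```

```bash
python3 -m inch '[[-0.15,0.09,0,0,0,-0.04],[0,0,0.9,0,0,0],[0,0,0.9,0,0,0],[0,0,0.9,0,0,0],[0,0,0.1,0,0,0]]' >/dev/null; python3 -m inch '[[0,0,0,0,0,0],[0,0,0,0,0,0],[0,0,0,0,0,0],[0,0,0,0,0,0],[0,0,0,0,0,0]]'
python3 - <<'E'
from h import *
cas(.6114,.0056,19.1,0,0,.188)
E
```

```text
time: 35.28
ee_pos: [0.6118, 0.006, 0.1909]
eef_rot: [-0.166, 0.986, -0.0, 0.001]
ft_force: [0.6, 0.4, -0.5]
width: 0.087
grip_force: 0.0
turn [-0.01  0.02  0.  ] shift [ 0.01 -0.01  0.07]
```

```bash
python3 -m inch '[[0,0,0.07,0,0,0],[0,0,0,0,0,0],[0,0,0,0,0,0],[0,0,0,0,0,0],[0,0,0,0,0,0]]' >/dev/null;python3 -m inch '[[0,0,0,0,0,0],[0,0,0,0,0,0],[0,0,0,0,0,0],[0,0,0,0,0,0],[0,0,0,0,0,0]]' -1 25 >/dev/null; python3 -m inch '[[0,0,0,0,0,0],[0,0,0,0,0,0],[0,0,0,0,0,0],[0,0,0,0,0,0],[0,0,0,0,0,0]]';  python3 -m inch '[[0,0,-0.5,0,0,0],[0,0,-0.8,0,0,0],[0,0,-1,0,0,0],[0,0,-1,0,0,0],[0,0,-0.8,0,0,0]]' >/dev/null;  python3 -m inch '[[0,0,0,0,0,0],[0,0,0,0,0,0],[0,0,0,0,0,0],[0,0,0,0,0,0],[0,0,0,0,0,0]]'
python3 - <<'E'
from h import *
held(.148,"held3")
cas(.4461,.3557,-11.4,0,0,.32)
E
```

```text
time: 36.53
ee_pos: [0.6111, 0.006, 0.1863]
eef_rot: [-0.166, 0.986, 0.0, 0.0]
ft_force: [-0.4, 0.6, 0.7]
width: 0.0475
grip_force: 25.0
time: 37.37
ee_pos: [0.6107, 0.0058, 0.3484]
eef_rot: [-0.166, 0.986, 0.0, -0.001]
ft_force: [-0.0, -0.0, -2.3]
width: 0.0478
grip_force: 25.0
[(np.float64(58.8), np.float64(-34.6)), (np.float64(58.5), np.float64(-25.4)), (np.float64(59.0), np.float64(-22.3)), (np.float64(54.5), np.float64(11.7)), (np.float64(54.2), np.float64(10.0)), (np.float64(54.8), np.float64(9.7)), (np.float64(59.2), np.float64(-9.3)), (np.float64(56.5), np.float64(8.3))]
turn [ 0.   -0.02  4.44] shift [5.77 7.76 0.72]
```

```bash
python3 -m inch '[[0,0,0,0,0,0.89],[0,0,0,0,0,0.89],[0,0,0,0,0,0.89],[0,0,0,0,0,0.89],[0,0,0,0,0,0.88]]' >/dev/null;python3 -m inch '[[0.6,0.8,0,0,0,0],[0.6,0.8,0,0,0,0],[0.6,0.8,0,0,0,0],[0.6,0.8,0,0,0,0],[0.6,0.8,0,0,0,0]]' >/dev/null; python3 -m inch '[[0.6,0.8,0,0,0,0],[0.6,0.8,0,0,0,0],[0.6,0.8,0,0,0,0],[0.6,0.8,0,0,0,0],[0.4,0.55,0,0,0,0]]' >/dev/null;python3 -m inch '[[0,0,0,0,0,0],[0,0,0,0,0,0],[0,0,0,0,0,0],[0,0,0,0,0,0],[0,0,0,0,0,0]]'
python3 - <<'E'
from h import *
cas(.4461,.3557,-11.4,-.0005,0,.2463)
E
```

```text
time: 39.08
ee_pos: [0.4459, 0.3545, 0.35]
eef_rot: [0.101, 0.995, -0.0, 0.0]
ft_force: [-0.2, 0.1, -1.6]
width: 0.0478
grip_force: 25.0
turn [-0.01  0.   -0.02] shift [0.01 0.03 2.59]
```

```bash
python3 -m inch '[[0.01,0.03,0.8,0,0,-0.02],[0,0,0.8,0,0,0],[0,0,0.6,0,0,0],[0,0,0,0,0,0],[0,0,0,0,0,0]]' >/dev/null; python3 -m inch '[[0,0,0,0,0,0],[0,0,0,0,0,0],[0,0,0,0,0,0],[0,0,0,0,0,0],[0,0,0,0,0,0]]'
python3 - <<'E'
from h import *
cas(.4461,.3557,-11.4,-.0005,0,.2463)
E
```

```text
time: 39.92
ee_pos: [0.4451, 0.3571, 0.263]
eef_rot: [0.098, 0.995, 0.0, 0.001]
ft_force: [-0.7, -0.6, -1.1]
width: 0.0478
grip_force: 25.0
turn [0.01 0.01 0.02] shift [-0.02 -0.03  0.42]
```

```bash
python3 -m inch '[[-0.02,-0.03,0,0,0,0.02],[0,0,0.15,0,0,0],[0,0,0.15,0,0,0],[0,0,0.1,0,0,0],[0,0,0,0,0,0]]' >/dev/null; python3 -m inch '[[0,0,0,0,0,0],[0,0,0,0,0,0],[0,0,0,0,0,0],[0,0,0,0,0,0],[0,0,0,0,0,0]]'
python3 - <<'E'
from h import *
cas(.4461,.3557,-11.4,-.0005,0,.2463)
E
```

```text
time: 40.75
ee_pos: [0.4454, 0.3556, 0.2462]
eef_rot: [0.099, 0.995, -0.0, 0.0]
ft_force: [-0.1, -0.0, -2.0]
width: 0.0477
grip_force: 25.0
turn [-0.  0. -0.] shift [-0.    0.01 -0.  ]
```

```bash
python3 -m inch '[[0,0,0.03,0,0,0],[0,0,0,0,0,0],[0,0,0,0,0,0],[0,0,0,0,0,0],[0,0,0,0,0,0]]'; python3 -m inch '[[0,0,0,0,0,0],[0,0,0,0,0,0],[0,0,0,0,0,0],[0,0,-0.3,0,0,0],[0,0,-1,0,0,0]]' 1 25 >/dev/null;python3 -m inch '[[0,0,-1,0,0,0],[0,0,-0.8,0,0,0],[-0.9,0,0,0,0,0],[-0.9,0,0,0,0,0],[0,0,0,0,0,0]]'  >/dev/null;python3 -m inch '[[0,0,0,0,0,0],[0,0,0,0,0,0],[0,0,0,0,0,0],[0,0,0,0,0,0],[0,0,0,0,0,0]]'
python3 - <<'E'
from h import *
w=eyes.camera("wrist"); np.save("pics/w7.npy",w,allow_pickle=True)
cv2.imwrite("pics/p7.png",lid(w,.10,.4461,.3557,-11.4)[...,::-1])
cas(.4402,-.0057,-13,0,0,.30)
E
```

```text
time: 41.17
ee_pos: [0.4455, 0.3557, 0.2455]
eef_rot: [0.099, 0.995, 0.0, 0.0]
ft_force: [-2.1, -1.7, 5.6]
width: 0.0479
grip_force: 25.0
time: 42.42
ee_pos: [0.5152, 0.3419, 0.3694]
eef_rot: [0.099, 0.995, 0.0, 0.0]
ft_force: [0.2, -0.4, 0.4]
width: 0.0872
grip_force: 0.0
turn [0.   0.   0.24] shift [-0.12 -8.89  1.73]
```

View pics/p7.png

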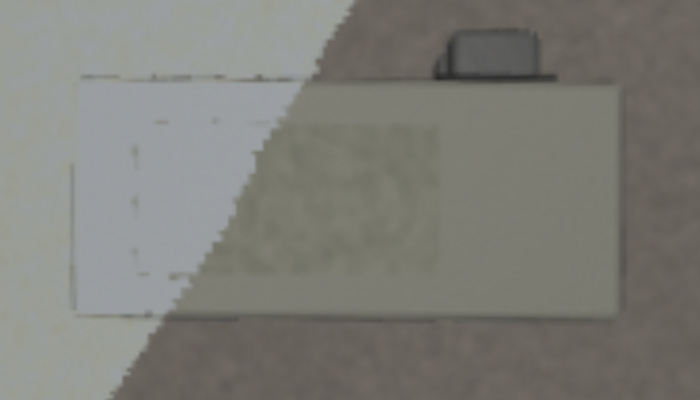

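```bash
python3 -m inch '[[0,0,0,0,0,0.24],[0,-1,0,0,0,0],[0,-1,0,0,0,0],[0,-1,0,0,0,0],[0,-1,0,0,0,0]]' >/dev/null;python3 -m inch '[[0,-1,0,0,0,0],[0,-1,0,0,0,0],[0,-1,0.4,0,0,0],[0,-1,0.5,0,0,0],[-0.1,-0.9,0.5,0,0,0]]' >/dev/null;python3 -m inch '[[0,0,0,0,0,0],[0,0,0,0,0,0],[0,0,0,0,0,0],[0,0,0,0,0,0],[0,0,0,0,0,0]]'
python3 - <<'E'
from h import *
cas(.4402,-.0057,-13,0,0,.188)
E
```

```text
time: 43.72
ee_pos: [0.4407, -0.0011, 0.3155]
eef_rot: [0.113, 0.994, 0.0, 0.001]
ft_force: [-1.0, -0.3, 0.4]
width: 0.087
grip_force: 0.0
turn [0.   0.01 0.01] shift [-0.01 -0.11  3.19]
```

```bash
python3 -m inch '[[-0.01,-0.11,0,0,0,0],[0,0,0.9,0,0,0],[0,0,0.9,0,0,0],[0,0,0.9,0,0,0],[0,0,0.4,0,0,0]]' >/dev/null; python3 -m inch '[[0,0,0,0,0,0],[0,0,0,0,0,0],[0,0,0,0,0,0],[0,0,0,0,0,0],[0,0,0,0,0,0]]'
python3 - <<'E'
from h import *
cas(.4402,-.0057,-13,0,0,.188)
E
```

```text
time: 44.55
ee_pos: [0.4405, -0.0067, 0.1924]
eef_rot: [0.114, 0.994, 0.0, 0.001]
ft_force: [-0.5, 0.1, 0.6]
width: 0.0865
grip_force: 0.0
turn [ 0.    0.02 -0.01] shift [0.01 0.02 0.11]
```

```bash
python3 -m inch '[[0,0.02,0.11,0,0,0],[0,0,0,0,0,0],[0,0,0,0,0,0],[0,0,0,0,0,0],[0,0,0,0,0,0]]' >/dev/null;python3 -m inch '[[0,0,0,0,0,0],[0,0,0,0,0,0],[0,0,0,0,0,0],[0,0,0,0,0,0],[0,0,0,0,0,0]]' -1 25 >/dev/null; python3 -m inch '[[0,0,0,0,0,0],[0,0,0,0,0,0],[0,0,0,0,0,0],[0,0,0,0,0,0],[0,0,0,0,0,0]]';  python3 -m inch '[[0,0,-0.5,0,0,0],[0,0,-0.8,0,0,0],[0,0,-1,0,0,0],[0,0,-1,0,0,0],[0,0,-1,0,0,0]]' >/dev/null;  python3 -m inch '[[0,0,-0.8,0,0,0],[0,0,0,0,0,0],[0,0,0,0,0,0],[0,0,0,0,0,0],[0,0,0,0,0,0]]'
python3 - <<'E'
from h import *
held(.147,"held4")
cas(.4461,.3557,-11.4,0,0,.37)
E
```

```text
time: 45.8
ee_pos: [0.44, -0.006, 0.1866]
eef_rot: [0.114, 0.994, 0.0, 0.0]
ft_force: [-0.5, 0.6, 1.1]
width: 0.0481
grip_force: 25.0
time: 46.63
ee_pos: [0.4395, -0.0061, 0.3888]
eef_rot: [0.114, 0.994, -0.0, -0.001]
ft_force: [0.0, 0.8, -2.4]
width: 0.0481
grip_force: 25.0
[(np.float64(59.2), np.float64(-30.2)), (np.float64(59.5), np.float64(-20.9)), (np.float64(59.0), np.float64(-20.4)), (np.float64(55.2), np.float64(12.9)), (np.float64(55.0), np.float64(11.4)), (np.float64(55.5), np.float64(9.4)), (np.float64(57.0), np.float64(9.0)), (np.float64(57.2), np.float64(9.0))]
turn [-0.   -0.02 -0.24] shift [1.63 8.9  0.47]
```

```bash
python3 -m inch '[[0,0,0,0,0,-0.24],[0.17,0.97,0,0,0,0],[0.17,0.97,0,0,0,0],[0.17,0.97,0,0,0,0],[0.17,0.97,0,0,0,0]]' >/dev/null;python3 -m inch '[[0.17,0.97,0,0,0,0],[0.17,0.97,0,0,0,0],[0.17,0.97,0,0,0,0],[0.17,0.97,0,0,0,0],[0.17,0.97,0,0,0,0]]' >/dev/null;python3 -m inch '[[0,0.2,0,0,0,0],[0,0,0,0,0,0],[0,0,0,0,0,0],[0,0,0,0,0,0],[0,0,0,0,0,0]]'
python3 - <<'E'
from h import *
cas(.4461,.3557,-11.4,0,0,.2866)
for n in (3,4):
    t=cv2.imread(f"pics/held{n}.png").mean(2)
    for a in (170,205,240,275,305):
        g=np.gradient(cv2.GaussianBlur(t[:,a-8:a+8].mean(1),(1,5),0).ravel()); g[:170]=g[190:]=0 if 0 else g[190:]; 
        j=170+np.argmax(g[170:190]); print(n,a,j,round(g[j],1))
E
```

```text
time: 47.93
ee_pos: [0.4511, 0.3549, 0.3902]
eef_rot: [0.1, 0.995, -0.001, -0.0]
ft_force: [-0.8, 0.5, -2.0]
width: 0.0476
grip_force: 25.0
turn [-0.01  0.   -0.02] shift [ 0.13 -0.01  2.59]Traceback (most recent call last):
  File "<stdin>", line 6, in <module>
ValueError: could not broadcast input array from shape (130,) into shape (170,)
```

```bash
python3 -m inch '[[0.13,0,0.8,0,0,-0.02],[0,0,0.8,0,0,0],[0,0,0.6,0,0,0],[0,0,0,0,0,0],[0,0,0,0,0,0]]' >/dev/null; python3 -m inch '[[0,0,0,0,0,0],[0,0,0,0,0,0],[0,0,0,0,0,0],[0,0,0,0,0,0],[0,0,0,0,0,0]]'
python3 - <<'E'
from h import *
cas(.4461,.3557,-11.4,0,0,.2866)
for n in (3,4):
    t=cv2.imread(f"pics/held{n}.png").mean(2)
    for a in (170,205,240,275,305):
        g=np.gradient(t[:,a-8:a+8].mean(1))
        j=170+np.argmax(g[170:190]); print(n,a,j,round(g[j],1))
E
```

```text
time: 48.77
ee_pos: [0.4457, 0.3574, 0.3033]
eef_rot: [0.098, 0.995, 0.0, 0.0]
ft_force: [-0.2, -0.1, -2.6]
width: 0.0477
grip_force: 25.0
turn [0.01 0.01 0.02] shift [-0.02 -0.04  0.42]
3 170 181 27.5
3 205 182 11.5
3 240 182 12.1
3 275 182 11.8
3 305 182 11.6
4 170 180 12.1
4 205 179 13.1
4 240 179 13.0
4 275 179 12.7
4 305 179 11.4
```

Yaw in the grip is true. Lower.

```bash
python3 -m inch '[[-0.02,-0.04,0,0,0,0.02],[0,0,0.15,0,0,0],[0,0,0.15,0,0,0],[0,0,0.13,0,0,0],[0,0,0,0,0,0]]' >/dev/null; python3 -m inch '[[0,0,0,0,0,0],[0,0,0,0,0,0],[0,0,0,0,0,0],[0,0,0,0,0,0],[0,0,0,0,0,0]]'
python3 - <<'E'
from h import *
cas(.4461,.3557,-11.4,0,0,.2866)
E
python3 -m inch '[[0,0,0,0,0,0],[0,0,0,0,0,0],[0,0,0,0,0,0],[0,0,-0.3,0,0,0],[0,0,-1,0,0,0]]' 1 25;python3 -m inch '[[0,0,-1,0,0,0],[0,0,-0.8,0,0,0],[-0.9,0,0,0,0,0],[-0.9,0,0,0,0,0],[0,0,0,0,0,0]]'  >/dev/null
python3 - <<'E'
from h import *
pl(.50,-.126,.35,180)
E
```

```text
time: 49.6
ee_pos: [0.4459, 0.3556, 0.2851]
eef_rot: [0.099, 0.995, -0.0, -0.0]
ft_force: [1.5, 0.2, -0.2]
width: 0.048
grip_force: 25.0
turn [-0. -0. -0.] shift [-0.    0.   -0.04]
time: 50.02
ee_pos: [0.4451, 0.3542, 0.3335]
eef_rot: [0.099, 0.995, -0.003, -0.003]
ft_force: [1.1, 0.3, -0.0]
width: 0.0732
grip_force: 0.0
turn [-0.01  0.03 -1.72] shift [  0.56 -11.59   1.5 ]
```

```bash
python3 -m inch '[[0,-1,0,0,0,0],[0,-1,0,0,0,0],[0,-1,0,0,0,0],[0,-1,0,0,0,-0.8],[0,-1,0,0,0,-0.9]]'  >/dev/null; python3 -m inch '[[0,-1,0,0,0,0],[0,-1,0,0,0,0],[0,-1,0,0,0,0],[0,-1,0,0,0,0],[0,-1,0,0,0,0]]'  >/dev/null;  python3 -m inch '[[0,-1,0,0,0,0],[0,-0.5,0,0,0,0],[0,0,0,0,0,0],[0,0,0,0,0,0],[0,0,0,0,0,0]]'
python3 - <<'E'
from h import *
w=eyes.camera("wrist"); np.save("pics/w8.npy",w,allow_pickle=True)
a=lid(w,.032,.428,-.126,0)
b=lid(w,.008,.428,-.126,0)
cv2.imwrite("pics/p8.png",cv2.resize(np.vstack([a[80:320],b[40:360]]),None,fx=1,fy=1)[...,::-1])
E
```

```text
time: 51.68
ee_pos: [0.4805, -0.1112, 0.4099]
eef_rot: [0.001, 1.0, 0.0, 0.0]
ft_force: [0.7, 1.0, 0.3]
width: 0.0869
grip_force: 0.0
```

View pics/p8.png

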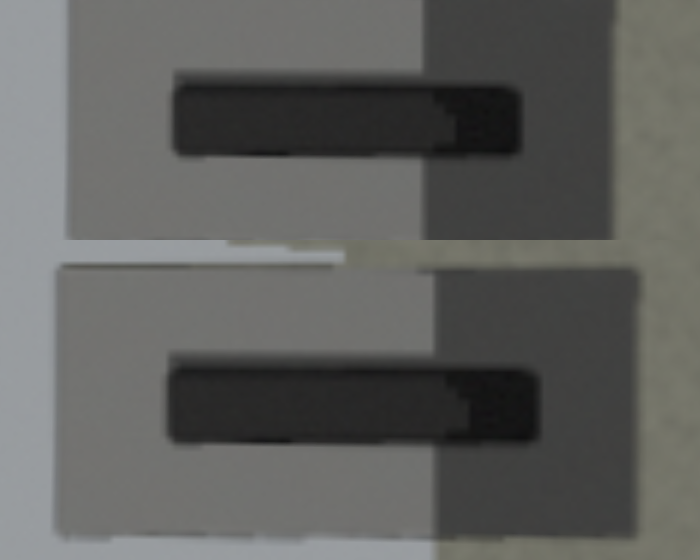

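Run:
```python
from h import *
cas(.4274,-.1264,-0.2,0,0,.25)
```

```text
turn [0.   0.01 0.02] shift [ 1.33 -0.39  4.  ]
```

```bash
python3 -m inch '[[0.67,-0.2,0,0,0,0.02],[0.67,-0.2,0,0,0,0],[0,0,1,0,0,0],[0,0,1,0,0,0],[0,0,1,0,0,0]]' 0 30 >/dev/null; python3 -m inch '[[0,0,0.9,0,0,0],[0,0,0,0,0,0],[0,0,0,0,0,0],[0,0,0,0,0,0],[0,0,0,0,0,0]]'
python3 - <<'E'
from h import *
cas(.4274,-.1264,-0.2,0,0,.195)
E
```

```text
time: 52.57
ee_pos: [0.4279, -0.128, 0.2559]
eef_rot: [0.002, 1.0, -0.001, 0.002]
ft_force: [0.6, 0.8, 0.7]
width: 0.0438
grip_force: 0.0
turn [-0.01  0.03 -0.01] shift [0.01 0.04 1.52]
```

```bash
python3 -m inch '[[0.01,0.03,0.8,0,0,0],[0,0,0.7,0,0,0],[0,0,0,0,0,0],[0,0,0,0,0,0],[0,0,0,0,0,0]]'  >/dev/null; python3 -m inch '[[0,0,0,0,0,0],[0,0,0,0,0,0],[0,0,0,0,0,0],[0,0,0,0,0,0],[0,0,0,0,0,0]]'
python3 - <<'E'
from h import *
cas(.4274,-.1264,-0.2,0,0,.195)
E
```

```text
time: 53.4
ee_pos: [0.4264, -0.127, 0.1937]
eef_rot: [0.003, 1.0, -0.0, 0.0]
ft_force: [-0.1, 1.0, 1.3]
width: 0.0436
grip_force: 0.0
turn [-0.    0.   -0.02] shift [-0.03  0.02 -0.03]
```

```bash
python3 -m inch '[[-0.03,0.02,-0.03,0,0,0],[0,0,0,0,0,0],[0,0,0,0,0,0],[0,0,0,0,0,0],[0,0,0,0,0,0]]'  >/dev/null; python3 -m inch '[[0,0,0,0,0,0],[0,0,0,0,0,0],[0,0,0,0,0,0],[0,0,0,0,0,0],[0,0,0,0,0,0]]' -1 30 >/dev/null; python3 -m inch '[[0,0,0,0,0,0],[0,0,0,0,0,0],[0,0,0,0,0,0],[0,0,0,0,0,0],[0,0,0,0,0,0]]'; python3 -m inch '[[0,0,-0.5,0,0,0],[0,0,-0.9,0,0,0],[0,0,-1,0,0,0],[0,0,-1,0,0,0],[0,0,-1,0,0,0]]' >/dev/null;python3 -m inch '[[0,0,-1,0,0,0],[0,0,-0.6,0,0,0],[0,0,0,0,0,0],[0,0,0,0,0,0],[0,0,0,0,0,0]]'
python3 - <<'E'
from h import *
held(.187,"held5")
t=cv2.imread("pics/held5.png").mean(2)
for a in (170,205,240,275,305):
    g=np.gradient(t[:,a-8:a+8].mean(1)); j=np.argsort(-abs(g))[:4]; print(a,100-j/4,g[j].round(1))
cas(.4461,.3557,-11.4,0,0,.43)
E
```

```text
time: 54.65
ee_pos: [0.4275, -0.1262, 0.1946]
eef_rot: [0.003, 1.0, -0.0, 0.0]
ft_force: [-0.3, 0.3, -0.3]
width: 0.0134
grip_force: 30.0
time: 55.48
ee_pos: [0.4272, -0.1261, 0.4331]
eef_rot: [0.003, 1.0, 0.0, -0.001]
ft_force: [-0.3, 0.1, -2.7]
width: 0.0138
grip_force: 30.0
[(np.float64(58.8), np.float64(-23.4)), (np.float64(58.5), np.float64(-20.6)), (np.float64(59.0), np.float64(-14.7)), (np.float64(58.2), np.float64(-13.2)), (np.float64(66.0), np.float64(-11.1)), (np.float64(34.2), np.float64(-9.7)), (np.float64(57.5), np.float64(9.2)), (np.float64(34.0), np.float64(-8.1))]
170 [58.5  58.75 58.25 57.75] [-25.6 -25.6 -24.6  18.7]
205 [58.75 58.5  59.   58.25] [-28.5 -24.  -18.  -15.7]
240 [58.75 58.5  66.   34.25] [-20.9 -18.7 -17.2 -16.6]
275 [58.75 58.5  59.   66.  ] [-18.9 -16.3 -12.  -11.2]
305 [58.75 58.5  58.25 59.  ] [-17.9 -16.6 -15.2 -11.6]
turn [ 0.   -0.02  1.61] shift [ 1.92 11.9   0.07]
```

```bash
python3 -m inch '[[0,0,0,0,0,0.8],[0,0,0,0,0,0.8],[0.16,1,0,0,0,0],[0.16,1,0,0,0,0],[0.16,1,0,0,0,0]]' >/dev/null; python3 -m inch '[[0.16,1,0,0,0,0],[0.16,1,0,0,0,0],[0.16,1,0,0,0,0],[0.16,1,0,0,0,0],[0.16,1,0,0,0,0]]' >/dev/null;python3 -m inch '[[0.16,1,0,0,0,0],[0.16,1,0,0,0,0],[0.16,1,0,0,0,0],[0.16,1,0,0,0,0],[0,0,0,0,0,0]]' >/dev/null; python3 -m inch '[[0,0,0,0,0,0],[0,0,0,0,0,0],[0,0,0,0,0,0],[0,0,0,0,0,0],[0,0,0,0,0,0]]'
python3 - <<'E'
from h import *
cas(.4461,.3557,-11.4,.0003,0,.3346)
E
```

```text
time: 57.2
ee_pos: [0.4469, 0.3585, 0.4347]
eef_rot: [0.1, 0.995, -0.0, 0.0]
ft_force: [0.5, -0.0, -3.3]
width: 0.0136
grip_force: 30.0
turn [-0.    0.01 -0.  ] shift [-0.   -0.07  2.5 ]
```

```bash
python3 -m inch '[[0,-0.07,0.6,0,0,0],[0,0,0.8,0,0,0],[0,0,0.6,0,0,0],[0,0,0,0,0,0],[0,0,0,0,0,0]]' >/dev/null; python3 -m inch '[[0,0,0,0,0,0],[0,0,0,0,0,0],[0,0,0,0,0,0],[0,0,0,0,0,0],[0,0,0,0,0,0]]'
python3 - <<'E'
from h import *
cas(.4461,.3557,-11.4,.0003,0,.3346)
w=eyes.camera("wrist"); cv2.imwrite("pics/w9.png",w["pixels"][...,::-1])
E
```

```text
time: 58.03
ee_pos: [0.446, 0.357, 0.3552]
eef_rot: [0.099, 0.995, 0.0, 0.0]
ft_force: [-1.3, -0.0, -2.6]
width: 0.0136
grip_force: 30.0
turn [0.   0.01 0.01] shift [-0.02 -0.03  0.52]
```

```bash
python3 -m inch '[[-0.02,-0.03,0.1,0,0,0],[0,0,0.15,0,0,0],[0,0,0.15,0,0,0],[0,0,0.07,0,0,0],[0,0,0,0,0,0]]' >/dev/null; python3 -m inch '[[0,0,0.02,0,0,0],[0,0,0,0,0,0],[0,0,0,0,0,0],[0,0,0,0,0,0],[0,0,0,0,0,0]]'
python3 - <<'E'
from h import *
cas(.4461,.3557,-11.4,.0003,0,.3346)
E
```

```text
time: 58.92
ee_pos: [0.4465, 0.3554, 0.3349]
eef_rot: [0.099, 0.995, -0.0, -0.0]
ft_force: [-0.0, 0.1, -2.7]
width: 0.0137
grip_force: 30.0
turn [-0.   -0.    0.01] shift [0.   0.   0.01]
```

```bash
python3 -m inch '[[0,0,0.04,0,0,0],[0,0,0,0,0,0],[0,0,0,0,0,0],[0,0,0,0,0,0],[0,0,0,0,0,0]]'; python3 -m inch '[[0,0,0,0,0,0],[0,0,0,0,0,0],[0,0,0,0,0,0],[0,0,0,0,0,0],[0,0,-0.5,0,0,0]]' 0.3 30 ; python3 -m inch '[[0,0,-1,0,0,0],[0,0,-1,0,0,0],[-1,0,-1,0,0,0],[-1,0,0,0,0,0],[0,0,0,0,0,0]]' >/dev/null;python3 -m inch '[[0,0,0,0,0,0],[0,0,0,0,0,0],[0,0,0,0,0,0],[0,0,0,0,0,0],[0,0,0,0,0,0]]'
python3 - <<'E'
from h import *
w=eyes.camera("wrist"); s=eyes.camera("scene"); d=eyes.camera("side")
a=lid(w,.148,.4461,.3557,-11.4)
u=cv2.resize(s["pixels"][180:330,290:450],(400,375)); v=cv2.resize(d["pixels"][90:240,150:310],(400,375))
t=np.vstack([cv2.resize(a,(394,225)).repeat(1,0),np.zeros((0,394,3),np.uint8)])
im=np.zeros((600,800,3),np.uint8); im[:225,:394]=t; im[225:,:400]=u; im[225:,400:]=v
cv2.imwrite("pics/p10.png",im[...,::-1])
cas(.4458,.1446,19.5,0,0,.30)
E
```

```text
time: 59.33
ee_pos: [0.4464, 0.3557, 0.3346]
eef_rot: [0.099, 0.995, 0.0, 0.001]
ft_force: [-2.8, -3.3, 9.2]
width: 0.0139
grip_force: 30.0
time: 59.75
ee_pos: [0.446, 0.3546, 0.3503]
eef_rot: [0.099, 0.995, -0.002, -0.002]
ft_force: [-0.7, -0.0, -0.3]
width: 0.0397
grip_force: 0.0
time: 60.58
ee_pos: [0.5138, 0.3423, 0.463]
eef_rot: [0.098, 0.995, -0.0, 0.0]
ft_force: [-1.0, -0.2, 0.8]
width: 0.0565
grip_force: 0.0
turn [-0.    0.   -4.48] shift [ 3.26 -4.08  4.07]
```

View pics/p10.png

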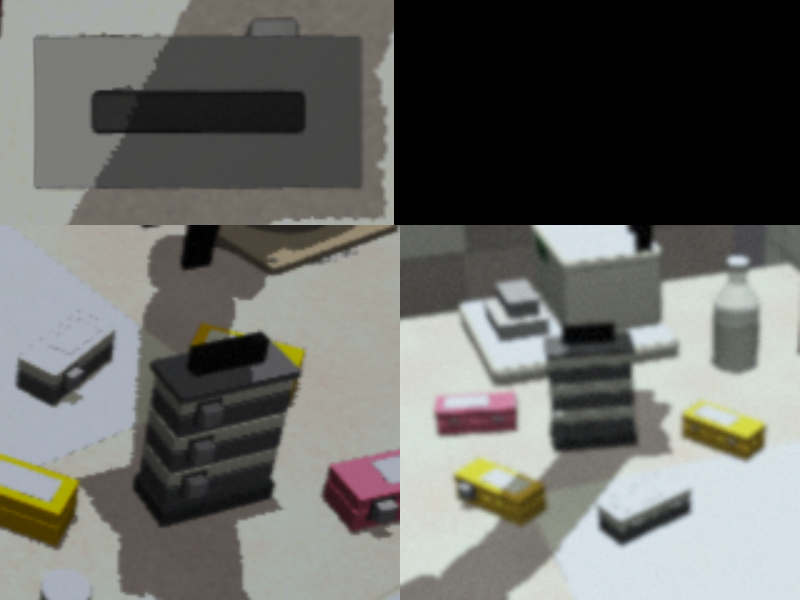

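```bash
python3 -m inch '[[0,0,0,0,0,-0.9],[0,0,0,0,0,-0.9],[0,0,0,0,0,-0.9],[0,0,0,0,0,-0.9],[0,0,0,0,0,-0.9]]' 1 25 >/dev/null; python3 -m inch '[[0,-0.82,0,0,0,0],[0.8,-0.82,0,0,0,0],[0.8,-0.82,0,0,0,0],[0.8,-0.82,0,0,0,0],[0.8,-0.82,0,0,0,0]]' >/dev/null; python3 -m inch '[[0,0,1,0,0,0],[0,0,1,0,0,0],[0,0,1,0,0,0],[0,0,1,0,0,0],[0,0,0,0,0,0]]' >/dev/null;python3 -m inch '[[0,0,0,0,0,0],[0,0,0,0,0,0],[0,0,0,0,0,0],[0,0,0,0,0,0],[0,0,0,0,0,0]]'
python3 - <<'E'
from h import *
cas(.4458,.1446,19.5,0,0,.188)
E
```

```text
time: 62.4
ee_pos: [0.4565, 0.1598, 0.3044]
eef_rot: [-0.17, 0.985, -0.0, 0.001]
ft_force: [0.3, 0.0, 0.8]
width: 0.0871
grip_force: 0.0
turn [-0.01  0.02  0.02] shift [ 0.38 -0.27  2.91]
```

```bash
python3 -m inch '[[0.38,-0.27,0,0,0,0],[0,0,0.9,0,0,0],[0,0,0.9,0,0,0],[0,0,0.8,0,0,0],[0,0,0.3,0,0,0]]' >/dev/null; python3 -m inch '[[0,0,0,0,0,0],[0,0,0,0,0,0],[0,0,0,0,0,0],[0,0,0,0,0,0],[0,0,0,0,0,0]]' >/dev/null
python3 - <<'E'
from h import *
cas(.4458,.1446,19.5,0,0,.188)
E
python3 -m inch '[[0,0,0,0,0,0],[0,0,0,0,0,0],[0,0,0,0,0,0],[0,0,0,0,0,0],[0,0,0,0,0,0]]' -1 25 >/dev/null; python3 -m inch '[[0,0,0,0,0,0],[0,0,0,0,0,0],[0,0,0,0,0,0],[0,0,0,0,0,0],[0,0,0,0,0,0]]'; python3 -m inch '[[0,0,-0.5,0,0,0],[0,0,-0.9,0,0,0],[0,0,-1,0,0,0],[0,0,-0.8,0,0,0],[0,0,0,0,0,0]]' >/dev/null
python3 - <<'E'
from h import *
pl(.43,-.334,.3,90)
E
```

```text
turn [-0.01  0.02  0.01] shift [0.   0.01 0.01]
time: 64.07
ee_pos: [0.4453, 0.1442, 0.1868]
eef_rot: [-0.17, 0.985, -0.0, -0.0]
ft_force: [-0.4, 0.7, -0.3]
width: 0.0477
grip_force: 24.9
turn [ 0.05  0.06 15.95] shift [-11.99  -0.42   0.51]
```

```bash
python3 -m inch '[[0,0,0,0,0,1],[0,0,0,0,0,1],[0,0,0,0,0,1],[0,0,0,0,0,1],[0,0,0,0,0,1]]' >/dev/null; python3 -m inch '[[0,0,0,0,0,1],[0,0,0,0,0,1],[0,0,0,0,0,1],[0,0,0,0,0,1],[0,0,0,0,0,1]]' >/dev/null; python3 -m inch '[[0,0,0,0,0,1],[0,0,0,0,0,1],[0,0,0,0,0,1],[0,0,0,0,0,1],[0,0,0,0,0,1]]' >/dev/null; python3 -m inch '[[-0.5,0,0,0,0,0.9],[-1,0,-0.3,0,0,0],[-1,0,-0.3,0,0,0],[-1,0,-0.3,0,0,0],[-1,0,-0.3,0,0,0]]' >/dev/null; python3 -m inch '[[-1,0,0,0,0,0],[-1,0,0,0,0,0],[-1,0,0,0,0,0],[-1,0,0,0,0,0],[-1,0,0,0,0,0]]' >/dev/null
python3 -m inch '[[0,0,0,0,0,0],[0,0,0,0,0,0],[0,0,0,0,0,0],[0,0,0,0,0,0],[0,0,0,0,0,0]]'
python3 - <<'E'
from h import *
print(tool()[2]["joint_positions"].round(2))
pl(.43,-.334,.3,90)
d=eyes.camera("side"); cv2.imwrite("pics/s11.png",d["pixels"][...,::-1])
w=eyes.camera("wrist"); np.save("pics/w11.npy",w,allow_pickle=True)
# tray rim from side camera: near dark wall mask
g=d["pixels"].max(2); m=((g<75)).astype(np.uint8); m[:255]=0; m[:,:240]=0; m[:,430:]=0; m=cv2.morphologyEx(m,cv2.MORPH_OPEN,np.ones((2,2)))
k=max(cv2.findContours(m,0,1)[0],key=cv2.contourArea); q=cv2.approxPolyDP(cv2.convexHull(k),6,True)[:,0]; print(cv2.contourArea(k))
for p in q: print(p,onz(d,p,.035).round(3)[:2],onz(d,p,0).round(3)[:2])
E
```

```text
time: 66.98
ee_pos: [0.4497, -0.234, 0.3626]
eef_rot: [0.705, 0.71, -0.0, -0.0]
ft_force: [-0.5, 1.1, -2.6]
width: 0.0477
grip_force: 24.9
[ 0.73  0.12 -0.36  1.81  0.05  1.22  0.36]
turn [-0.   -0.    0.06] shift [-2.5  -0.49  1.56]
179.5
[367 274] [ 0.605 -0.274] [ 0.629 -0.245]
[399 316] [ 0.598 -0.413] [ 0.622 -0.39 ]
```

Run:
```python
from h import *
a=np.load("pics/side0.npy"); b=cv2.imread("pics/s11.png")[...,::-1]
d=np.abs(a.astype(int)-b).max(2)
print(d[270:355,270:405].reshape(17,5,9,15).mean((1,3)).round().astype(int))
w=np.load("pics/w11.npy",allow_pickle=True).item()
t=rect(w,.035,.3,.7,-.3,-.2,1000); g=t.max(2)
for x in (360,400,440): pass
for u in (80,110,140,170,200,230,260,290): print(300+u,[int(v) for v in g[20:90:3,u]])
```

```text
[[34 50 79 67 10 10  9  9  9]
 [54 85 90 58 23  7  7 10  9]
 [87 89 90 32  7  9  9 10 10]
 [86 85 56  8  9 11 10  8 11]
 [72 20 12  9 11 11 11  8 10]
 [14 10 56 13 11 11 11  8 10]
 [10 11 18 11 11 11 11  9  9]
 [10 10 11 11 11 11 11 10  9]
 [ 9 11 11 11 11 11 10 11  8]
 [ 9 11 11 11 11 11 11 11 10]
 [ 9 11 11 11 11 10 11 10  8]
 [ 9 11 11 11 11 10 10  8  9]
 [ 9 10 11 11 11  9  8  9 10]
 [10 10 11 11 10  7  9 11 10]
 [ 9  9 11 10  7  9 10 10 10]
 [10  9 10  7  9 10 10 10 10]
 [10  9  7  8 10 10 10  9 10]]
380 [133, 133, 130, 131, 133, 135, 179, 125, 65, 55, 55, 150, 143, 170, 163, 167, 165, 167, 168, 168, 166, 164, 163, 161]
410 [137, 137, 138, 137, 138, 136, 137, 137, 135, 137, 137, 137, 137, 137, 137, 137, 137, 137, 136, 136, 136, 136, 136, 136]
440 [137, 136, 136, 136, 137, 121, 125, 127, 132, 131, 127, 132, 137, 134, 130, 130, 132, 136, 136, 135, 137, 137, 132, 130]
470 [137, 136, 137, 137, 137, 130, 134, 131, 128, 128, 130, 128, 132, 136, 136, 134, 136, 136, 135, 136, 135, 133, 135, 132]
500 [136, 136, 136, 136, 136, 136, 136, 136, 136, 137, 136, 136, 136, 135, 136, 136, 136, 136, 136, 137, 136, 135, 135, 135]
530 [137, 133, 132, 130, 136, 142, 179, 178, 119, 70, 56, 57, 124, 142, 169, 165, 165, 160, 165, 164, 167, 161, 162, 163]
560 [180, 179, 179, 180, 179, 179, 180, 177, 156, 82, 56, 57, 92, 156, 164, 162, 158, 161, 159, 161, 162, 160, 148, 21]
590 [179, 179, 179, 180, 179, 179, 179, 177, 148, 97, 57, 56, 66, 156, 153, 160, 155, 158, 156, 157, 158, 162, 133, 20]
```

```bash
python3 -m inch '[[-0.85,-0.17,0,0,0,0],[-0.85,-0.17,0,0,0,0],[-0.8,-0.15,0,0,0,0],[0,0,0.8,0,0,0],[0,0,0.8,0,0,0]]' >/dev/null; python3 -m inch '[[0,0,0.8,0,0,0],[0,0,0.8,0,0,0],[0,0,0,0,0,0],[0,0,0,0,0,0],[0,0,0,0,0,0]]'
python3 - <<'E'
from h import *
pl(.43,-.335,.193,90)
E
```

```text
time: 67.92
ee_pos: [0.4312, -0.3355, 0.2367]
eef_rot: [0.705, 0.709, 0.0, 0.001]
ft_force: [0.2, -0.4, -1.6]
width: 0.0479
grip_force: 24.9
turn [0.02 0.01 0.05] shift [ 0.01 -0.03  1.09]
```

```bash
python3 -m inch '[[0,0,0.6,0,0,0],[0,0,0.3,0,0,0],[0,0,0.15,0,0,0],[0,0,0,0,0,0],[0,0,0,0,0,0]]' ; python3 -m inch '[[0,0,0.05,0,0,0],[0,0,0,0,0,0],[0,0,0,0,0,0],[0,0,0,0,0,0],[0,0,0,0,0,0]]'
```

```text
time: 68.33
ee_pos: [0.4307, -0.3355, 0.1936]
eef_rot: [0.705, 0.709, 0.0, 0.0]
ft_force: [1.0, -0.3, -1.8]
width: 0.0478
grip_force: 24.9
time: 68.75
ee_pos: [0.4309, -0.3357, 0.1918]
eef_rot: [0.705, 0.709, 0.0, 0.001]
ft_force: [0.1, 0.6, 6.1]
width: 0.048
grip_force: 24.9
```

```bash
python3 -m inch '[[0,0,0,0,0,0],[0,0,0,0,0,0],[0,0,0,0,0,0],[0,0,-0.3,0,0,0],[0,0,-1,0,0,0]]' 0.5 25 ; python3 -m inch '[[0,0,-1,0,0,0],[0,0,-1,0,0,0],[0,0,0,0,0,0],[0,0,0,0,0,0],[0,0,0,0,0,0]]' 1 25
python3 - <<'E'
from h import *
cas(.6215,-.1527,-16.3,0,0,.30)
E
```

```text
time: 69.17
ee_pos: [0.4285, -0.3342, 0.2388]
eef_rot: [0.705, 0.709, -0.001, -0.005]
ft_force: [0.3, -0.5, 0.2]
width: 0.0641
grip_force: 0.0
time: 69.58
ee_pos: [0.4301, -0.3352, 0.323]
eef_rot: [0.705, 0.709, -0.0, 0.0]
ft_force: [-0.7, 0.6, 0.4]
width: 0.0851
grip_force: 0.0
turn [ -0.     0.   -10.68] shift [-3.31  5.72  0.57]
```

```bash
python3 -m inch '[[0,0,0,0,0,-1],[0,0,0,0,0,-1],[0,0,0,0,0,-1],[0,0,0,0,0,-1],[0,0,0,0,0,-1]]' >/dev/null; python3 -m inch '[[0,0,0,0,0,-1],[0,0,0,0,0,-1],[0,0,0,0,0,-1],[0,0,0,0,0,-1],[0,0,0,0,0,-1]]' >/dev/null; python3 -m inch '[[0,0,0,0,0,-0.7],[-0.6,1,0,0,0,0],[-0.6,1,0,0,0,0],[-0.6,1,0,0,0,0],[-0.6,1,0,0,0,0]]' >/dev/null; python3 -m inch '[[-0.6,1,0,0,0,0],[-0.4,0.7,0,0,0,0],[0,0,0,0,0,0],[0,0,0,0,0,0],[0,0,0,0,0,0]]' >/dev/null
python3 - <<'E'
from h import *
cas(.6215,-.1527,-16.3,0,0,.188)
E
```

```text
turn [-0.   -0.02  0.02] shift [-0.25  0.56  3.33]
```

```bash
python3 -m inch '[[-0.25,0.56,0,0,0,0.02],[0,0,0.9,0,0,0],[0,0,0.9,0,0,0],[0,0,0.8,0,0,0],[0,0,0.6,0,0,0]]' >/dev/null; python3 -m inch '[[0,0,0,0,0,0],[0,0,0,0,0,0],[0,0,0,0,0,0],[0,0,0,0,0,0],[0,0,0,0,0,0]]'
python3 - <<'E'
from h import *
cas(.6215,-.1527,-16.3,0,0,.188)
E
```

```text
time: 72.08
ee_pos: [0.6225, -0.1527, 0.1968]
eef_rot: [0.142, 0.99, -0.0, 0.002]
ft_force: [-0.4, 0.3, -0.2]
width: 0.0873
grip_force: 0.0
turn [-0.    0.03  0.  ] shift [ 0.02 -0.01  0.22]
```

```bash
python3 -m inch '[[0.02,0,0.2,0,0,0],[0,0,0,0,0,0],[0,0,0,0,0,0],[0,0,0,0,0,0],[0,0,0,0,0,0]]' >/dev/null; python3 -m inch '[[0,0,0,0,0,0],[0,0,0,0,0,0],[0,0,0,0,0,0],[0,0,0,0,0,0],[0,0,0,0,0,0]]' -1 25 >/dev/null; python3 -m inch '[[0,0,0,0,0,0],[0,0,0,0,0,0],[0,0,0,0,0,0],[0,0,0,0,0,0],[0,0,0,0,0,0]]'; python3 -m inch '[[0,0,-0.5,0,0,0],[0,0,-0.9,0,0,0],[0,0,-1,0,0,0],[0,0,-0.8,0,0,0],[0,0,0,0,0,0]]' >/dev/null
python3 -m inch '[[0,0,0,0,0,1],[0,0,0,0,0,1],[0,0,0,0,0,1],[0,0,0,0,0,1],[0,0,0,0,0,1]]' >/dev/null; python3 -m inch '[[0,0,0,0,0,1],[0,0,0,0,0,1],[0,0,0,0,0,1],[0,0,0,0,0,1],[0,0,0,0,0,1]]' >/dev/null; python3 -m inch '[[0,0,0,0,0,0.7],[0,0,0,0,0,0],[0,0,0,0,0,0],[0,0,0,0,0,0],[0,0,0,0,0,0]]'
python3 - <<'E'
from h import *
pl(.547,-.337,.193,90)
w=eyes.camera("wrist");np.save("pics/w12.npy",w,allow_pickle=True)
a=np.load("pics/side0.npy"); b=eyes.camera("side")["pixels"]
d=np.abs(a.astype(int)-b).max(2)
print(d[270:355,270:405].reshape(17,5,9,15).mean((1,3)).round().astype(int))
E
```

```text
time: 73.33
ee_pos: [0.6212, -0.1522, 0.1868]
eef_rot: [0.142, 0.99, -0.0, 0.0]
ft_force: [-0.2, -0.7, -0.7]
width: 0.0482
grip_force: 25.0
time: 75.0
ee_pos: [0.6211, -0.1521, 0.3145]
eef_rot: [0.705, 0.709, -0.0, -0.0]
ft_force: [-0.3, -0.2, -2.0]
width: 0.0475
grip_force: 25.0
turn [-0.   -0.    0.04] shift [-4.62 -1.85  3.04]
[[108  96  17   6   6   7   6   6   7]
 [ 79  10   6   6   7   5   5   7   6]
 [  6   6   6   6   5   6   6   7   6]
 [  5   6   7   5   6   7   7   6   7]
 [  6   9  87  12   7   7   7   6   7]
 [  6  35  68  15   8   7   7   6   7]
 [  6  27  39  21   7   7   7   6   6]
 [  6  42  40  30   7   7   6   7   6]
 [  6  30  60  36   7   7   7   7   6]
 [  6   9  74  40  10   7   7   7   6]
 [  6   7  69  41  20   7   7   7   5]
 [  6   7  58  40  23   7   7   6   6]
 [  6   7  59  71  47   6   6   5   7]
 [  7   6  37 128  35   5   6   7   7]
 [  6   6  13  55   5   6   6   7   6]
 [  6   6   7   5   6   6   6   6   7]
 [  7   6   5   6   7   6   7   6   6]]
```

Tray unmoved, the first worn case lies in it. Place the second.

```bash
python3 -m inch '[[-0.95,-0.38,0,0,0,0],[-0.95,-0.38,0,0,0,0],[-0.95,-0.38,0,0,0,0],[-0.95,-0.38,0,0,0,0],[-0.95,-0.38,0,0,0,0]]' >/dev/null; python3 -m inch '[[0,0,0.8,0,0,0],[0,0,0.8,0,0,0],[0,0,0.5,0,0,0],[0,0,0,0,0,0],[0,0,0,0,0,0]]'
python3 - <<'E'
from h import *
pl(.547,-.337,.193,90)
E
```

```text
time: 75.93
ee_pos: [0.5456, -0.3422, 0.2303]
eef_rot: [0.706, 0.708, -0.0, -0.001]
ft_force: [0.3, 0.2, -1.0]
width: 0.0476
grip_force: 25.0
turn [-0.01 -0.01  0.03] shift [0.13 0.04 0.93]
```

```bash
python3 -m inch '[[0.13,0.04,0,0,0,0],[0,0,0.5,0,0,0],[0,0,0.3,0,0,0],[0,0,0.12,0,0,0],[0,0,0,0,0,0]]'; python3 -m inch '[[0,0,0.05,0,0,0],[0,0,0,0,0,0],[0,0,0,0,0,0],[0,0,0,0,0,0],[0,0,0,0,0,0]]'
```

```text
time: 76.35
ee_pos: [0.5471, -0.3368, 0.1934]
eef_rot: [0.706, 0.708, -0.0, -0.001]
ft_force: [-0.7, 0.1, -1.4]
width: 0.048
grip_force: 25.0
time: 76.77
ee_pos: [0.5474, -0.3373, 0.1924]
eef_rot: [0.706, 0.708, 0.0, 0.0]
ft_force: [0.7, 0.5, -2.2]
width: 0.0476
grip_force: 25.0
```

```bash
python3 -m inch '[[0,0,0.04,0,0,0],[0,0,0,0,0,0],[0,0,0,0,0,0],[0,0,0,0,0,0],[0,0,0,0,0,0]]'; python3 -m inch '[[0,0,0,0,0,0],[0,0,0,0,0,0],[0,0,0,0,0,0],[0,0,-0.3,0,0,0],[0,0,-1,0,0,0]]' 0.5 25 >/dev/null; python3 -m inch '[[0,0,-1,0,0,0],[0,0,-1,0,0,0],[1,0,-1,0,0,0],[1,0,0,0,0,0],[1,0,0,0,0,0]]' >/dev/null; python3 -m inch '[[0,0,0,0,0,0],[0,0,0,0,0,0],[0,0,0,0,0,0],[0,0,0,0,0,0],[0,0,0,0,0,0]]'
python3 - <<'E'
from h import *
s=eyes.camera("scene")["pixels"]; d=eyes.camera("side")["pixels"]
im=np.zeros((600,800,3),np.uint8); im[:300,:400]=cv2.resize(s,(400,300)); im[:300,400:]=cv2.resize(d,(400,300))
im[300:,:400]=cv2.resize(s[190:310,310:470],(400,300)); im[300:,400:]=cv2.resize(d[260:365,260:400],(400,300))
cv2.imwrite("pics/p13.png",im[...,::-1])
E
```

```text
time: 77.18
ee_pos: [0.5475, -0.3373, 0.1917]
eef_rot: [0.706, 0.708, 0.0, 0.0]
ft_force: [-4.2, 1.4, 8.9]
width: 0.0482
grip_force: 25.0
time: 78.43
ee_pos: [0.5467, -0.2291, 0.3517]
eef_rot: [0.707, 0.707, -0.0, 0.0]
ft_force: [0.3, -0.5, 0.0]
width: 0.0654
grip_force: 0.0
```

View pics/p13.png

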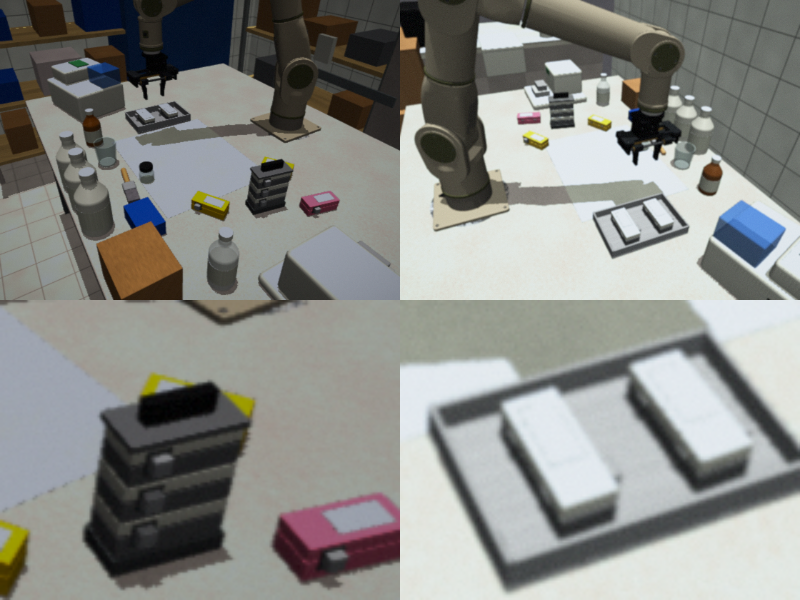

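The picture shows the covered column upright (crop around 165,480), both worn cases flat in the tray (560,450 and 690,410), and the jar standing (147,172).

```bash
python3 -c "
from bench import job
print(job.close_job())"
```

```text
the job is handed in; nothing more can be done
None
```

Job handed in after about 78 s of robot time: the three sound cases stand in a square column on the stand with the cover on top, the two worn ones lie flat, lids up, in the repair tray, and the jar is still standing.

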